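Air-clean the balusters at the restoration bench

TASK

Blow the dust off the standing limestone balusters: turn the air regulator's knob fully open (clockwise to its stop) and lay every baluster on its side in the cradle, one to a slot, centred and resting flat on both felt bars. Then, with the balusters all in place and the air fully on, squeeze the blow gun's trigger past its pressure point right home into the second stage, keep it there for two seconds, and let go. Finish with the knob turned fully off (anticlockwise to its stop) and the balusters still lying in the cradle; do not disturb the lewis, wedge, riffler or punch.

Things in the scene. Friction and masses are not known exactly. Their poses are not given: they have to be found in the camera images.
- baluster1: yellow limestone baluster (or absent: None), a plain square post 32 x 32 x 100 mm with scored lines near both ends, origin at its centre, own z along its length, own x and y normal to its flat faces; standing upright at the start. Both ends alike. About 0.22 kg
- baluster2: yellow limestone baluster (or absent: None), a plain square post 32 x 32 x 100 mm with scored lines near both ends, origin at its centre, own z along its length, own x and y normal to its flat faces; standing upright at the start. Both ends alike. About 0.22 kg
- baluster3: yellow limestone baluster (or absent: None), a plain square post 32 x 32 x 100 mm with scored lines near both ends, origin at its centre, own z along its length, own x and y normal to its flat faces; standing upright at the start. Both ends alike. About 0.22 kg
- baluster4: yellow limestone baluster (or absent: None), a plain square post 32 x 32 x 100 mm with scored lines near both ends, origin at its centre, own z along its length, own x and y normal to its flat faces; standing upright at the start. Both ends alike. About 0.22 kg
- cradle: fixed wooden cradle 150 (x) x 286 (y) mm, origin at centre of underside, z up. Two felt-topped bars along y at x = -43 and +43 mm, each 20 mm wide, felt at z = 27 mm; elsewhere only the base board, top at z = 8 mm. On the bars, cleats 20 mm wide, tops at z = 41 mm, at y = -132, -66, 0, 66, 132 mm part four slots 46 mm wide. Any baluster may take any slot
- slot1 (a point): middle of a cradle slot (cradle y = -99 mm), at felt height (27 mm); slot runs along x. A baluster laid here spans both bars, an end on each, its centre 16 mm above this point
- slot2 (a point): middle of a cradle slot (cradle y = -33 mm), at felt height (27 mm); slot runs along x. A baluster laid here spans both bars, an end on each, its centre 16 mm above this point
- slot3 (a point): middle of a cradle slot (cradle y = 33 mm), at felt height (27 mm); slot runs along x. A baluster laid here spans both bars, an end on each, its centre 16 mm above this point
- slot4 (a point): middle of a cradle slot (cradle y = 99 mm), at felt height (27 mm); slot runs along x. A baluster laid here spans both bars, an end on each, its centre 16 mm above this point
- air_station: fixed steel base plate 8 mm thick with a blow gun and a regulator; origin under the gun, z up. Barrel along y at z = 72 mm (radius 14 mm, nozzle to +y). The gun's grip stands straight up from it: 24 mm wide (x), 26 mm thick (y = -33 to -7 mm), top at z = 158 mm. The trigger is in front (+y) of the grip. Regulator block with knob at x = -110, y = -20 mm
- trigger_face (a point): point on the trigger's front face (steel blade 18 mm wide in x, from 105 to 155 mm above the bench), 135 mm above the bench, facing the station's +y; moves with it. Trigger face to grip back: 52 mm at rest, 45 mm at the pressure point, 39 mm squeezed home. Nothing else stands beside it above z = 90 mm
- gun_grip_back (a point): point on the flat back (-y) face of the gun's fixed grip, at the trigger's height (135 mm above the bench); axes as the station's
- gun_trigger (a joint): first stage of the trigger, m: 0 at rest to 0.007 at the pressure point; the trigger moves along the station's -y towards the grip against a light spring (2.4 to 5.2 N). Springs back
- gun_valve (a joint): second stage of the trigger (full flow), m: 0 until the first stage is used up, then 0.006 when the trigger is squeezed right home; same direction, on top of the first stage, against a stiffer spring (9 N to start, 14 N at the end stop). Springs back
- air_knob (a joint): regulator knob, rad: 0 = off, at its anticlockwise stop (seen from above); 1.9 = fully open, at its clockwise stop. Turns about the vertical and stays where it is left; drag about 0.05 N m
- air_knob_grip (a point): point on the knob's axis at gripping height (67 mm above the bench); turns with the knob. The knob has an upright bar grip along this point's x, 42 mm long (x), 14 mm thick (y), its top 7 mm above this point, its foot 25 mm below it on a round disc of radius 22 mm
- lewis: three-legged steel lewis, 70 x 14 mm, 135 mm tall, standing; leave alone. Origin under its centre
- slate_wedge: grey slate wedge 100 x 45 x 18 mm, lying flat; leave alone. Origin under its centre
- riffler: bronze riffler, a 160 mm rod with a curved tip, lying flat, 10 mm thick; leave alone. Origin under its middle
- pin_punch: stainless pin punch 110 mm long, 12 mm thick, lying; leave alone. Origin under its middle
Things that resemble listed ones, but are neither listed nor needed, are in the scene too. Leave any pink or purple look-alike of the baluster3 alone.

How it is judged:
By the outcome, as a careful person would: the job done as asked, in the order asked, and still so for the second after the job is handed in, with the robot touching nothing.
Of baluster1, baluster2, baluster3, baluster4 only 3 to 4 are there at a start; the rules pass over those that are not, and their reading is None.
At some moment in a run one of baluster1, baluster2, baluster3, baluster4 may be knocked a few centimetres aside while the robot is not near it.
Once in a run the grip may slacken for a moment while it holds something.
It also fails if it takes over 210 s, if anything falls off the work surface, if the arm or the gripper's body presses on something with over 40 N, if the wrist force passes 120 N, or if a joint passes its speed limit or range.

ROBOT

A 6-joint arm with a two-finger parallel gripper is mounted at the origin on the work surface. World frame = base frame: x ahead of the robot, y to its left, z up, the work surface at z = 0. Lengths are in m, angles in rad, forces in N, time in s.
With the tool pointing down it reaches from about 0.375 to 0.9 m from the base axis. Payload 3.1 kg.
Tool frame: the origin (TCP) lies at the very end of the fingers, on their centre line; the grasp point (between the pads) lies 19 mm behind it; z points along the fingers, y is the direction in which the jaws open and shut (so a half turn about z gives the same grasp; the last joint's range is limited). The gripper opens to 87 mm and grips with 3 to 60 N. Pads are 19 mm wide; open, the fingers measure 117 mm over their backs; the gripper's body (75 mm by 190 mm) begins 51 mm behind the grasp point.
Start: joints at [0.932, 0.527, 1.433, -0, 1.181, -0.178], TCP at [0.277, 0.56, 0.223] pointing down, gripper open.
Joint ranges: [-3.08, 3.08], [-0.75, 2.2], [0.22, 2.44], [-1.43, 4.57], [0, 2.65], [-2.85, 2.85]. Speed limits (rad/s): [2.79, 2.79, 3.14, 3.14, 3.14, 3.14].

INTERFACE

Orientations are given as a unit quaternion [x, y, z, w].
In Python, from rig import robot gives the robot as it stands.
- The arm moves only by the tool arm_command, never from a script. Its argument "targets" is a list of rows, each a list of 5 numbers: the shift along the tool's x, y, z in cm, then the turn about the tool's z in rad, then the finger opening in cm, from 0 to 8.7. In form: [[dx, dy, dz, spin, hand], ...]. A call has 1 to 5 rows; each row is the pose to reach, as a shift and turn from the pose commanded when the call began, along the tool's axes at that moment; what a row does not reach only later rows make up. A row lasts 1/8 s, in which the tool goes at most 62.5 mm and 10.7 degrees, less where a joint would pass 70% of its speed; a pose out of reach is approached as far as the arm can. A call with a gripper value outside its range is refused whole. The fingers move at their own pace and stop on an object; "newtons" is the grip in N (left out, the last holds). Time passes only in rows, so rows that repeat a pose let the fingers close. It gives the time, the measured TCP pose, the force and the opening at its end, in the units of the state.
- robot.get_obs(): the state, without advancing time (a new reading comes with each control period).
- robot.camera(name): name is "scene" or "top" or "wrist"; returns (picture, depth): 400x640x3 uint8, red, green, blue; 400x640 float32, m along the optical axis (not along the pixel's ray), 0 where there is no reading.
- robot.camera_model(name): a dict with "mtx" (3x3 intrinsics, pixels), "k1" (the pictures are not rectified: a ray, as slopes to the right and down, at radius r is drawn at 1 + k1 r^2 times it, then the intrinsics apply), "extrinsics" (4x4, takes a point from world to camera coordinates). Camera axes: x right, y up, looking along -z (the intrinsics and any distortion apply to the point x, -y, -z); pixel columns grow to the right and rows downward; lengths in m; the calibration is good to about 2 mm. A picture is of the moment at which its call begins: read the wrist's pose just before it. camera_model takes no time and is no camera call; for the wrist camera it gives the pose at the moment of the call.
- robot.hand_in(): hands the job in, once; it reports no verdict.
The state is a dict: "time": time; "q": joint angles; "joint_velocities": joint speeds; "joint_torque": joint torques, N m; "position": TCP position; "tool_rot": TCP orientation; "ft_force": force on the tool from outside, world axes, zero at the start; "moment": the same for the moment, N m; "grip_width": finger opening in m.
Only numpy, scipy, OpenCV 4.12 (cv2) and the standard library are available. Lean on these libraries where they do the work, as an engineer would, in place of code of your own. Each camera call takes 0.05 s, during which the arm holds its last target.

## Working session

There is one attempt and no reset: what is moved stays moved. The work goes in short steps, Python scripts to look and compute and a tool call to move; the robot and the scene stay as the last step left them, time stands still between calls to the robot, and variables do not carry over. Pictures are saved under pics/ and viewed, and the job is handed in when it is done.

Besides the shell and the picture viewer there is one more tool, called after "Emit:" as a command line: name --pt "numbers of a row" for each row, then --argument value for the rest. arm_command: Moves the arm, as the interface text tells. Its arguments: {"type":"object","properties":{"targets":{"type":"array","items":{"type":"array","items":{"type":"number"}}},"newtons":{"type":"number"}},"required":["targets"]}

```bash
ls; mkdir -p pics
cat > h.py <<'E'
import numpy as np, cv2
from rig import robot
def snap(name,fn=None):
    m=robot.camera_model(name); im,d=robot.camera(name)
    if fn: cv2.imwrite('pics/'+fn,im[:,:,::-1])
    return im,d,m
def ray(m,u,v):
    K=np.array(m['mtx']);k1=m['k1'];E=np.array(m['extrinsics'])
    x=(u-K[0,2])/K[0,0];y=(v-K[1,2])/K[1,1]
    rd=np.hypot(x,y);r=rd
    for _ in range(20): r=rd/(1+k1*r*r)
    s=r/rd if rd>0 else 1
    d=np.array([x*s,-y*s,-1.0]);R=E[:3,:3];t=E[:3,3]
    return -R.T@t, R.T@d
def plane(m,u,v,z):
    o,d=ray(m,u,v);return o+d*(z-o[2])/d[2]
def dep(m,d,u,v):
    o,r=ray(m,u,v);return o+r*d[int(v),int(u)]
def proj(m,p):
    E=np.array(m['extrinsics']);K=np.array(m['mtx'])
    c=E[:3,:3]@np.array(p)+E[:3,3];x=c[0]/-c[2];y=-c[1]/-c[2];s=1+m['k1']*(x*x+y*y)
    return K[0,0]*x*s+K[0,2],K[1,1]*y*s+K[1,2]
E
python3 - <<'E'
from h import *
np.set_printoptions(precision=4,suppress=True)
print(robot.get_obs())
for n in ['scene','top','wrist']:
    im,d,m=snap(n,n+'0.png');print(n,m)
    np.savez('pics/'+n+'0.npz',im=im,d=d,m=m)
E
```

```text
pics
{'time': 0.0, 'q': array([ 0.9325,  0.5284,  1.4339, -0.    ,  1.1814, -0.1785]), 'joint_velocities': array([-0.0011, -0.0008,  0.0023, -0.0008, -0.0007, -0.001 ]), 'joint_torque': array([ -0.    , -44.0034, -17.6597,   0.0633,   0.0581,  -0.0002]), 'position': array([0.2769, 0.5595, 0.2216]), 'tool_rot': array([ 0.2279,  0.9737, -0.001 , -0.0004]), 'ft_force': array([-0.2188,  0.0475, -0.1162]), 'moment': array([ 0.0051, -0.0125, -0.0325]), 'grip_width': 0.08728269872174439}
scene {'mtx': array([[415.2257,   0.    , 320.0009],
       [  0.    , 415.2257, 200.7364],
       [  0.    ,   0.    ,   1.    ]]), 'k1': 0.012367334805917502, 'extrinsics': array([[ 0.59  ,  0.8074, -0.0109, -0.3799],
       [-0.5563,  0.4163,  0.7192,  0.246 ],
       [ 0.5852, -0.4182,  0.6947, -1.4473],
       [ 0.    ,  0.    ,  0.    ,  1.    ]])}
top {'mtx': array([[437.8283,   0.    , 314.5605],
       [  0.    , 437.8283, 200.766 ],
       [  0.    ,   0.    ,   1.    ]]), 'k1': -0.03383380428511509, 'extrinsics': array([[ 0.0081, -1.    ,  0.0039,  0.0078],
       [ 0.9988,  0.0083,  0.0483, -0.6071],
       [-0.0483,  0.0035,  0.9988, -1.2157],
       [ 0.    ,  0.    ,  0.    ,  1.    ]])}
wrist {'mtx': array([[276.3503,   0.    , 313.5029],
       [  0.    , 276.3503, 200.0745],
       [  0.    ,   0.    ,   1.    ]]), 'k1': 0.005966257333671942, 'extrinsics': array([[ 0.4433,  0.8963, -0.0019, -0.6251],
       [-0.8541,  0.4218, -0.3043,  0.0355],
       [-0.272 ,  0.1365,  0.9526, -0.3922],
       [ 0.    ,  0.    ,  0.    ,  1.    ]])}
```

View pics/scene0.png

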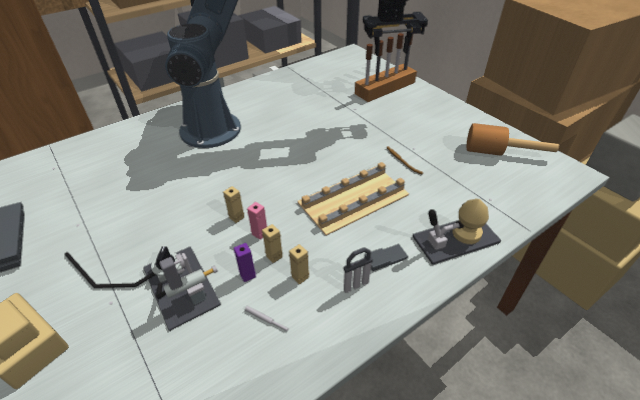

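View pics/top0.png

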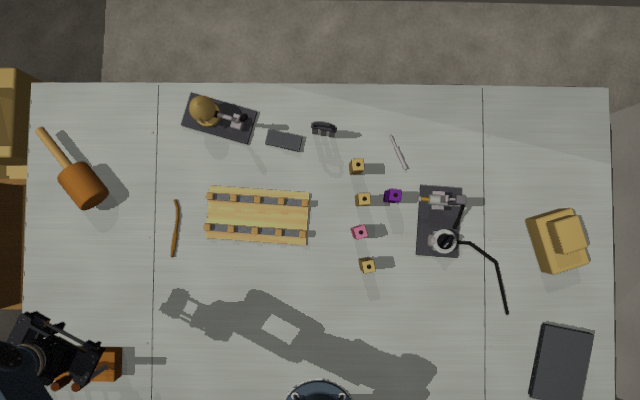

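View pics/wrist0.png

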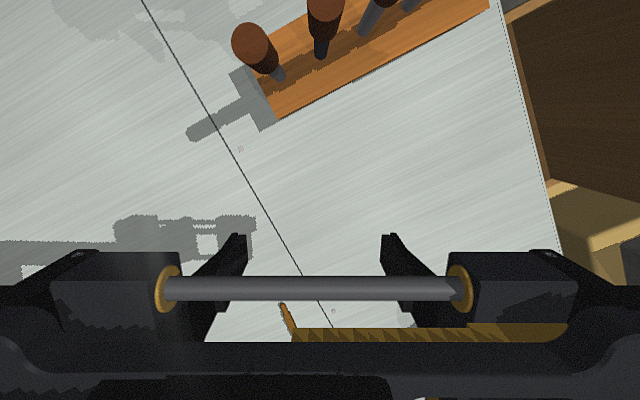

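The top view shows yellow posts at (357,166), (363,199) and (367,266). The pink look-alike is at (360,232) and the purple one at (394,196). The cradle is at (258,216) and the air station at (440,220). A second dark plate with a round wooden knob sits at (220,118) and is a decoy. Next I'll take close crops and measure.

Run:
```python
from h import *
np.set_printoptions(precision=4,suppress=True)
z=np.load('pics/top0.npz',allow_pickle=True);im,d,m=z['im'],z['d'],z['m'].item()
s=np.load('pics/scene0.npz',allow_pickle=True);ims,ds,ms=s['im'],s['d'],s['m'].item()
c=cv2.resize(im[145:285,335:475],None,fx=4,fy=4,interpolation=cv2.INTER_CUBIC)
c2=cv2.resize(ims[180:330,135:330],None,fx=4,fy=4,interpolation=cv2.INTER_CUBIC)
cv2.imwrite('pics/c1.png',c[:,:,::-1]);cv2.imwrite('pics/c2.png',c2[:,:,::-1])
for n,u,v in [('B1',357,164),('B2',363,198),('B3',367,265),('pink',360,231),('purp',394,195)]:
    print(n,dep(m,d,u-3,v-3),dep(m,d,u+3,v+3), plane(m,u,v,.1))
```

```text
B1 [ 0.7087 -0.0899  0.098 ] [ 0.6928 -0.1057  0.0993] [ 0.7006 -0.0977  0.1   ]
B2 [ 0.6188 -0.1054  0.1035] [ 0.6036 -0.1219  0.0972] [ 0.6112 -0.1137  0.1   ]
B3 [ 0.4442 -0.1172  0.0968] [ 0.429  -0.1326  0.0994] [ 0.4368 -0.1247  0.1   ]
pink [ 0.5327 -0.0984  0.0981] [ 0.5172 -0.1141  0.0989] [ 0.5249 -0.1061  0.1   ]
purp [ 0.6276 -0.1873  0.0993] [ 0.6119 -0.2027  0.1011] [ 0.6198 -0.195   0.1   ]
```

View pics/c1.png

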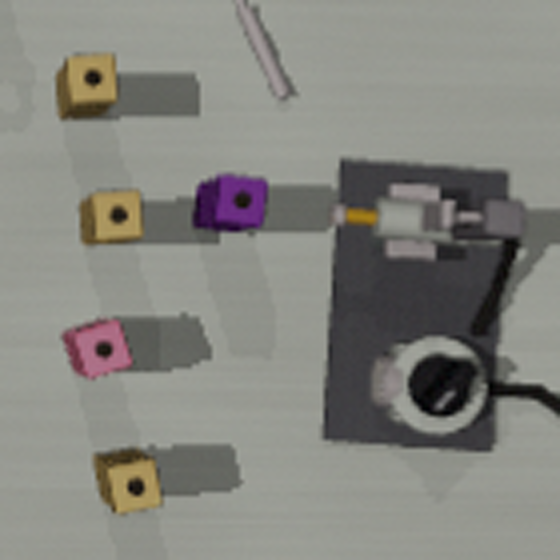

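View pics/c2.png

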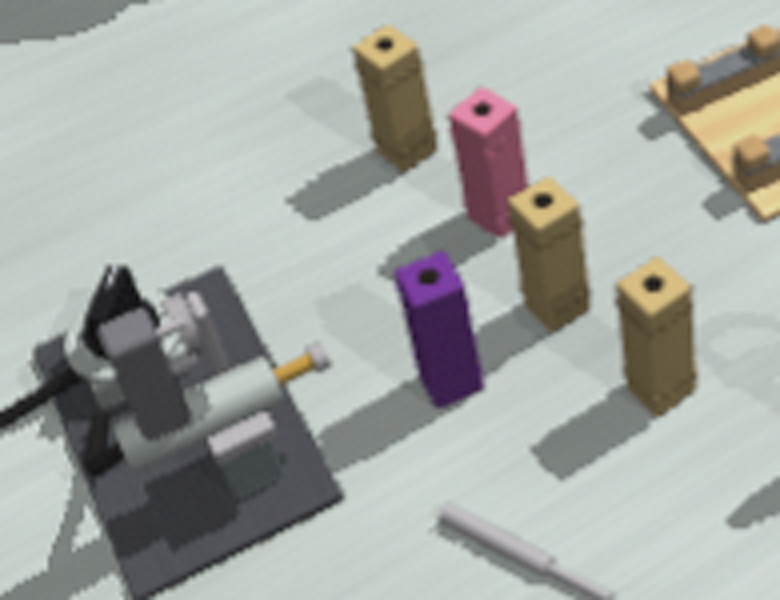

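The crops confirm three plain yellow posts, with the pink and purple posts as the look-alikes. Now I'll measure post yaws, the station frame and the cradle frame.

```bash
cat >> h.py <<'E'
def yellow_tops(m,im,z=.1):
    hsv=cv2.cvtColor(im,cv2.COLOR_RGB2HSV)
    return hsv
E
python3 - <<'E'
from h import *
np.set_printoptions(precision=4,suppress=True)
z=np.load('pics/top0.npz',allow_pickle=True);im,d,m=z['im'],z['d'],z['m'].item()
s=np.load('pics/scene0.npz',allow_pickle=True);ims,ds,ms=s['im'],s['d'],s['m'].item()
# station
C=[(340,158),(508,172),(493,450),(325,437)]
P=np.array([plane(m,335+u/4-.4,145+v/4-.4,.008) for u,v in C]);print('plate',P);print(P.mean(0), np.degrees(np.arctan2(P[0,1]-P[3,1],P[0,0]-P[3,0])),np.degrees(np.arctan2(P[1,1]-P[2,1],P[1,0]-P[2,0])))
# tops yaw by depth mask
H,W=d.shape
uu,vv=np.meshgrid(np.arange(W),np.arange(H))
hsv=cv2.cvtColor(im,cv2.COLOR_RGB2HSV)
for n,u,v in [('B1',357,164),('B2',363,198),('B3',367,265),('pink',360,231),('purp',394,195)]:
    pts=[]
    for a in range(u-12,u+13):
        for b in range(v-12,v+13):
            if d[b,a]>0:
                p=dep(m,d,a,b)
                if abs(p[2]-.1)<.012: pts.append((a,b))
    r=cv2.minAreaRect(np.array(pts,np.float32))
    bx=cv2.boxPoints(r); bp=np.array([plane(m,*q,.1) for q in bx])
    e=bp[1]-bp[0]; print(n,len(pts),bp.mean(0),'yaw mod90',np.degrees(np.arctan2(e[1],e[0]))%90,np.linalg.norm(e),np.linalg.norm(bp[2]-bp[1]))
c=cv2.resize(im[175:255,195:320],None,fx=6,fy=6,interpolation=cv2.INTER_CUBIC)
cv2.imwrite('pics/c3.png',c[:,:,::-1])
c=cv2.resize(im[180:265,405:475],None,fx=8,fy=7,interpolation=cv2.INTER_CUBIC)
cv2.imwrite('pics/c4.png',c[:,:,::-1])
E
```

```text
plate [[ 0.6572 -0.2851  0.008 ]
 [ 0.6483 -0.4052  0.008 ]
 [ 0.4515 -0.3931  0.008 ]
 [ 0.46   -0.2739  0.008 ]]
[ 0.5543 -0.3393  0.008 ] -3.2406279982759196 -3.5065231329662563
B1 147 [ 0.7006 -0.0987  0.1   ] yaw mod90 7.6948303917208705 0.03203064416801604 0.03243797266663423
B2 154 [ 0.6113 -0.1163  0.1   ] yaw mod90 0.49094739230930884 0.031479463026284786 0.03146912852220686
B3 156 [ 0.4349 -0.1279  0.1   ] yaw mod90 11.627651043174396 0.03221027816839223 0.03249567205336174
pink 150 [ 0.5234 -0.1066  0.1   ] yaw mod90 18.812543232181156 0.03142642289193379 0.03126999280940167
purp 160 [ 0.6213 -0.1968  0.1   ] yaw mod90 81.86478931748789 0.032357484692016214 0.03344808052836424
```

View pics/c3.png

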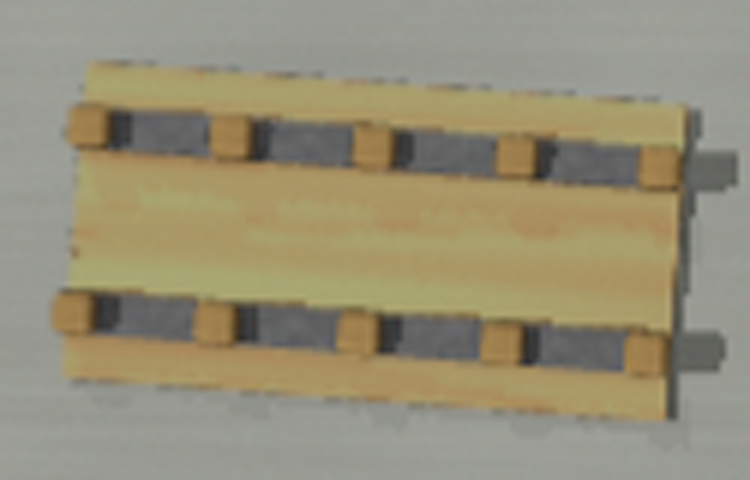

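View pics/c4.png

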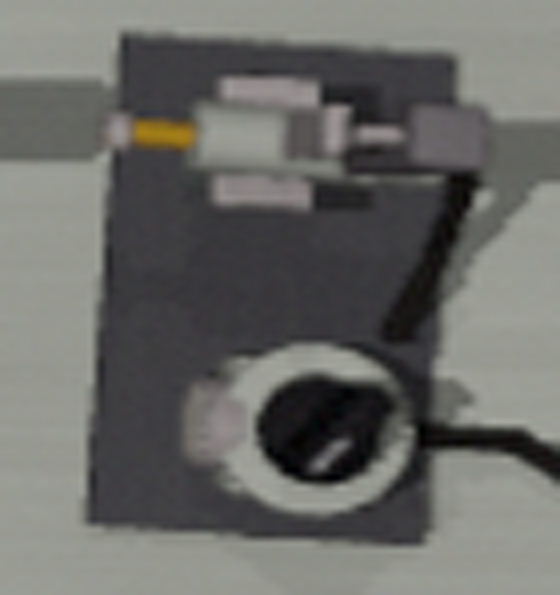

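```bash
cat >> h.py <<'E'
from scipy.spatial.transform import Rotation as Ro
def tool():
    o=robot.get_obs(); return o, Ro.from_quat(o['tool_rot']).as_matrix(), o['position']
def goto(p,yaw=None):
    """print move from current measured pose to TCP p, jaw (tool y) angle yaw deg (mod 180)"""
    o,R,q=tool(); d=R.T@(np.array(p)-q)*100
    a=np.degrees(np.arctan2(R[1,1],R[0,1])); s=0
    if yaw is not None: s=-((yaw-a+90)%180-90)
    print('t %.2f now'%o['time'],q.round(4),'jaw %.1f'%a,'| move cm',d.round(2),'spin rad %.3f'%np.radians(s),'q6 %.2f'%o['q'][5],'w %.4f'%o['grip_width'],'F',o['ft_force'].round(1))
E
python3 - <<'E'
from h import *
np.set_printoptions(precision=4,suppress=True)
z=np.load('pics/top0.npz',allow_pickle=True);im,d,m=z['im'],z['d'],z['m'].item()
s=np.load('pics/scene0.npz',allow_pickle=True);ims,ds,ms=s['im'],s['d'],s['m'].item()
U=[(88,127),(231,137),(373,147),(517,157),(659,167)];L=[(72,312),(214,322),(357,332),(500,342),(644,354)]
f=lambda q:plane(m,195+q[0]/6-.42,175+q[1]/6-.42,.041)
U=np.array([f(q) for q in U]);L=np.array([f(q) for q in L]);c=(U+L)/2
print(U,L);ctr=c.mean(0);print('cradle',ctr,'yaw', np.degrees(np.arctan2(c[0,1]-c[4,1],c[0,0]-c[4,0]))-90, np.degrees(np.arctan2((U-L)[:,1].mean(),(U-L)[:,0].mean())), 'sep',np.linalg.norm((U-L).mean(0)))
# depth heights
for q in [(88,127),(659,167),(357,332),(170,132),(590,345)]:
    u,v=195+q[0]/6,175+q[1]/6; print(q,dep(m,d,u,v))
w=np.load('pics/wrist0.npz',allow_pickle=True)['m'].item()
o,R,p=tool();E=w['extrinsics'];co=-E[:3,:3].T@E[:3,3]
print('cam in tool',R.T@(co-p),'fwd',R.T@(-E[2,:3]))
goto([.45,-.3,.25])
print('knob depth',dep(m,d,443,240),dep(m,d,446,236))
E
```

```text
[[0.6172 0.303  0.041 ]
 [0.6131 0.2372 0.041 ]
 [0.6091 0.1719 0.041 ]
 [0.605  0.1058 0.041 ]
 [0.601  0.0407 0.041 ]] [[0.5323 0.3087 0.041 ]
 [0.5284 0.2435 0.041 ]
 [0.5244 0.178  0.041 ]
 [0.5204 0.1126 0.041 ]
 [0.5155 0.0468 0.041 ]]
cradle [0.5666 0.1748 0.041 ] yaw -3.61008249847643 -4.178254078014762 sep 0.08513200059303959
(88, 127) [0.616  0.3017 0.0417]
(659, 167) [0.5999 0.0396 0.0393]
(357, 332) [0.5231 0.1775 0.0363]
(170, 132) [0.615  0.2677 0.0236]
(590, 345) [0.5179 0.0708 0.0297]
cam in tool [ 0.0858  0.001  -0.1614] fwd [-0.3046 -0.0002  0.9525]
t 0.15 now [0.277  0.5597 0.2218] jaw 63.7 | move cm [-53.65 -69.37  -2.72] spin rad 0.000 q6 -0.18 w 0.0871 F [-0.1 -0.4  0.5]
knob depth [ 0.5008 -0.3402  0.0444] [ 0.5117 -0.3495  0.0413]
```

Run:
```python
from h import *
goto([.52,-.33,.25],90)
```

```text
t 0.15 now [0.277  0.5597 0.2218] jaw 63.7 | move cm [-61.25 -68.95  -2.73] spin rad -0.460 q6 -0.18 w 0.0871 F [-0.1 -0.4  0.5]
```

Emit:
arm_command --pt "-61 -69 -3 -0.46 8.7" --pt "-61 -69 -3 -0.46 8.7" --pt "-61 -69 -3 -0.46 8.7" --pt "-61 -69 -3 -0.46 8.7" --pt "-61 -69 -3 -0.46 8.7"

```text
time: 0.78
position: [0.3587, 0.2591, 0.2327]
tool_rot: [-0.0, 1.0, 0.0, 0.0]
ft_force: [1.1, -0.7, 0.2]
grip_width: 0.087
```

Run:
```python
from h import *
goto([.52,-.33,.25],90)
```

```text
t 0.78 now [0.3587 0.2591 0.2327] jaw 90.0 | move cm [-16.09 -58.92  -1.72] spin rad 0.001 q6 -1.20 w 0.0870 F [ 1.1 -0.7  0.2]
```

Emit:
arm_command --pt "-16 -59 -2 0 8.7" --pt "-16 -59 -2 0 8.7" --pt "-16 -59 -2 0 8.7" --pt "-16 -59 -2 0 8.7" --pt "-16 -59 -2 0 8.7"

```text
time: 1.4
position: [0.4404, -0.0426, 0.243]
tool_rot: [0.0, 1.0, 0.0, 0.0]
ft_force: [0.9, 0.7, -0.6]
grip_width: 0.0868
```

Run:
```python
from h import *
goto([.52,-.33,.25],90)
```

```text
t 1.40 now [ 0.4404 -0.0426  0.243 ] jaw 90.0 | move cm [ -7.97 -28.74  -0.7 ] spin rad -0.000 q6 -1.92 w 0.0868 F [ 0.9  0.7 -0.6]
```

Emit:
arm_command --pt "-8 -29 -1 0 8.7" --pt "-8 -29 -1 0 8.7" --pt "-8 -29 -1 0 8.7" --pt "-8 -29 -1 0 8.7" --pt "-8 -29 -1 0 8.7"

```text
time: 2.02
position: [0.5204, -0.3331, 0.2526]
tool_rot: [0.001, 1.0, 0.0, 0.0]
ft_force: [-0.1, 0.8, 0.2]
grip_width: 0.0866
```

Run:
```python
from h import *
goto([.52,-.33,.25],90); print(robot.get_obs()['q'])
im,d,m=snap('wrist','w1.png');np.savez('pics/w1.npz',im=im,d=d,m=m)
```

```text
t 2.02 now [ 0.5204 -0.3331  0.2526] jaw 89.9 | move cm [0.04 0.31 0.26] spin rad -0.001 q6 -2.32 w 0.0866 F [-0.1  0.8  0.2]
[-7.50034233e-01  4.86679734e-01  1.41718305e+00  5.46364207e-05
  1.23769001e+00 -2.31979362e+00]
```

View pics/w1.png

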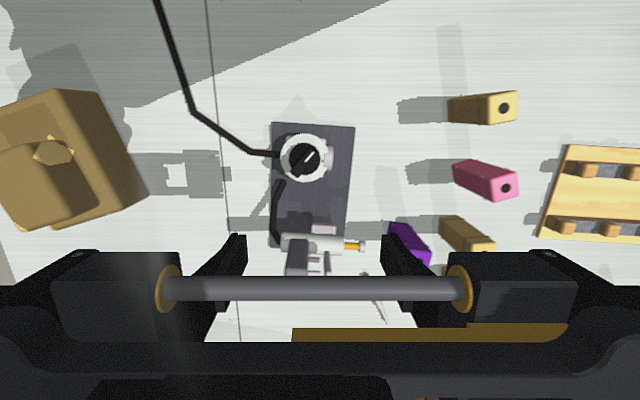

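Run:
```python
from h import *
np.set_printoptions(precision=4,suppress=True)
z=np.load('pics/w1.npz',allow_pickle=True);im,d,m=z['im'],z['d'],z['m'].item()
c=cv2.resize(im[120:195,265:345],None,fx=8,fy=8,interpolation=cv2.INTER_CUBIC)
cv2.imwrite('pics/c5.png',c[:,:,::-1])
for n,p in [('knob axis',(.5-.005,-.35,.042))]: print(proj(m,p))
for v in range(146,172,3): print(v,[ '%.3f'%dep(m,d,u,v)[2] for u in range(288,324,3)])
```

```text
(np.float64(299.6811886728071), np.float64(158.1152060693929))
146 ['0.036', '0.035', '0.036', '0.042', '0.044', '0.044', '0.044', '0.043', '0.054', '0.040', '0.035', '0.036']
149 ['0.036', '0.034', '0.044', '0.045', '0.044', '0.045', '0.043', '0.071', '0.073', '0.062', '0.036', '0.036']
152 ['0.035', '0.043', '0.043', '0.043', '0.042', '0.045', '0.067', '0.073', '0.072', '0.072', '0.061', '0.035']
155 ['0.037', '0.043', '0.043', '0.043', '0.043', '0.059', '0.072', '0.075', '0.073', '0.074', '0.072', '0.034']
158 ['0.036', '0.043', '0.044', '0.043', '0.055', '0.073', '0.074', '0.074', '0.072', '0.073', '0.044', '0.042']
161 ['0.036', '0.044', '0.044', '0.047', '0.073', '0.073', '0.074', '0.074', '0.073', '0.044', '0.044', '0.036']
164 ['0.035', '0.043', '0.044', '0.071', '0.072', '0.073', '0.073', '0.074', '0.045', '0.043', '0.044', '0.035']
167 ['0.036', '0.036', '0.071', '0.073', '0.073', '0.075', '0.073', '0.042', '0.043', '0.043', '0.044', '0.035']
170 ['0.036', '0.036', '0.072', '0.073', '0.073', '0.073', '0.044', '0.044', '0.044', '0.414', '0.035', '0.035']
```

View pics/c5.png

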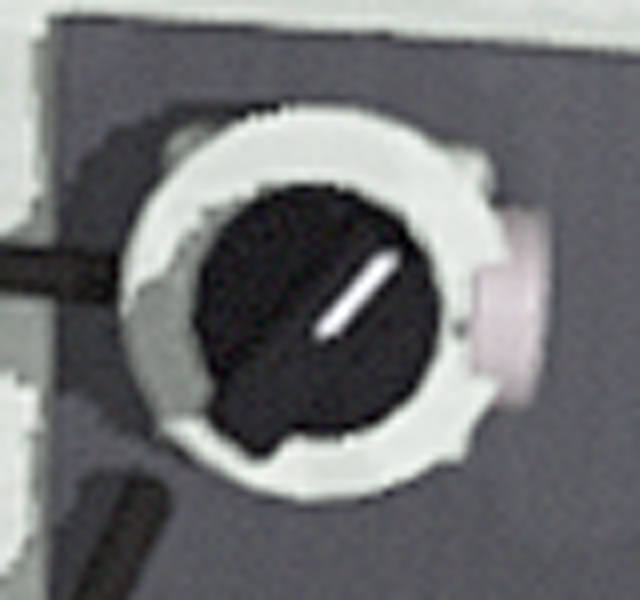

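```bash
cat >> h.py <<'E'
def cloud(m,d,box=(0,0,640,400)):
    x0,y0,x1,y1=box;out=[]
    for v in range(y0,y1):
        for u in range(x0,x1):
            if d[v,u]>0: out.append(dep(m,d,u,v))
    return np.array(out)
def rect(P):
    r=cv2.minAreaRect((P[:,:2]*1000).astype(np.float32));b=cv2.boxPoints(r)
    e=[b[1]-b[0],b[2]-b[1]];l=[np.linalg.norm(x) for x in e];k=int(np.argmax(l))
    return np.array(r[0])/1000,sorted(l),np.degrees(np.arctan2(e[k][1],e[k][0]))%180
E
python3 - <<'E'
from h import *
np.set_printoptions(precision=4,suppress=True)
z=np.load('pics/w1.npz',allow_pickle=True);im,d,m=z['im'],z['d'],z['m'].item()
P=cloud(m,d,(280,135,330,185));B=P[(P[:,2]>.069)&(P[:,2]<.08)];print('bar',len(B),rect(B),B[:,2].mean(),B.mean(0))
P=cloud(m,d,(260,200,380,280));
for a,b in [(.15,.165),(.1,.149),(.14,.149)]:
    G=P[(P[:,2]>a)&(P[:,2]<b)&(P[:,0]>.5)&(P[:,1]<-.25)];print(a,b,len(G), rect(G) if len(G)>4 else '',G.mean(0),G.min(0),G.max(0))
z=np.load('pics/top0.npz',allow_pickle=True);im,d,m=z['im'],z['d'],z['m'].item()
P=cloud(m,d,(405,180,475,265))
for a,b in [(.15,.165),(.065,.08),(.08,.095)]:
    G=P[(P[:,2]>a)&(P[:,2]<b)];print(a,b,len(G), rect(G) if len(G)>4 else '',G.mean(0),G.min(0),G.max(0))
z=np.load('pics/scene0.npz',allow_pickle=True);im,d,m=z['im'],z['d'],z['m'].item()
P=cloud(m,d,(140,230,220,325))
for a,b in [(.152,.165),(.068,.08)]:
    G=P[(P[:,2]>a)&(P[:,2]<b)];print(a,b,len(G), rect(G) if len(G)>4 else '',G.mean(0))
E
```

```text
bar 368 (array([ 0.4963, -0.3428]), [np.float32(13.96864), np.float32(41.737328)], np.float32(139.31302)) 0.07294724276403901 [ 0.4956 -0.3425  0.0729]
0.15 0.165 271 (array([ 0.5992, -0.3367]), [np.float32(10.149632), np.float32(50.98779)], np.float32(87.109375)) [ 0.5978 -0.345   0.1551] [ 0.5931 -0.3623  0.15  ] [ 0.6052 -0.3113  0.1585]
0.1 0.149 715 (array([ 0.5994, -0.3366]), [np.float32(17.188484), np.float32(49.909893)], np.float32(70.08438)) [ 0.598  -0.339   0.1277] [ 0.5931 -0.3624  0.1   ] [ 0.6151 -0.3108  0.1488]
0.14 0.149 192 (array([ 0.6022, -0.337 ]), [np.float32(14.615356), np.float32(51.362606)], np.float32(80.51157)) [ 0.5994 -0.3368  0.1453] [ 0.5931 -0.362   0.1401] [ 0.6127 -0.3108  0.1488]
0.15 0.165 113 (array([ 0.609 , -0.3388]), [np.float32(22.879923), np.float32(50.11868)], np.float32(89.89255)) [ 0.6085 -0.3448  0.1562] [ 0.5976 -0.3639  0.1504] [ 0.6205 -0.3137  0.1639]
0.065 0.08 263 (array([ 0.5727, -0.3426]), [np.float32(105.60462), np.float32(160.26265)], np.float32(28.246357)) [ 0.5725 -0.321   0.0728] [ 0.4802 -0.3884  0.065 ] [ 0.634  -0.2632  0.08  ]
0.08 0.095 101 (array([ 0.6103, -0.3055]), [np.float32(24.126846), np.float32(75.14342)], np.float32(89.24559)) [ 0.6091 -0.3113  0.0837] [ 0.5977 -0.343   0.0801] [ 0.6221 -0.268   0.095 ]
0.152 0.165 173 (array([ 0.6077, -0.3399]), [np.float32(24.123661), np.float32(51.61341)], np.float32(82.70861)) [ 0.6087 -0.3473  0.1583]
0.068 0.08 372 (array([ 0.5707, -0.3453]), [np.float32(105.34606), np.float32(156.99849)], np.float32(25.992517)) [ 0.5828 -0.3314  0.0747]
```

Run:
```python
from h import *
np.set_printoptions(precision=4,suppress=True)
for f,bx in [('w1',(260,110,350,200)),('top0',(405,205,475,265)),('scene0',(130,230,240,325))]:
    z=np.load('pics/%s.npz'%f,allow_pickle=True);im,d,m=z['im'],z['d'],z['m'].item()
    P=cloud(m,d,bx);r=np.hypot(P[:,0]-.4963,P[:,1]+.3428)
    Q=P[(r<.07)&(r>.024)&(P[:,2]>.046)]
    print(f,len(Q),Q[np.argsort(-Q[:,2])][:8] if len(Q) else '')
goto([.4963,-.3428,.12],139.3)
```

```text
w1 0 
top0 1 [[ 0.5175 -0.3552  0.0498]]
scene0 0 
t 2.08 now [ 0.5225 -0.3406  0.2529] jaw 89.8 | move cm [ 2.67 -0.12 13.28] spin rad -0.864 q6 -2.32 w 0.0871 F [ 3.  -5.2  0.2]
```

Emit:
arm_command --pt "2.7 -0.1 3 2.28 8.7" --pt "2.7 -0.1 3 2.28 8.7" --pt "2.7 -0.1 3 2.28 8.7" --pt "2.7 -0.1 3 2.28 8.7" --pt "2.7 -0.1 3 2.28 8.7"

```text
time: 2.7
position: [0.4929, -0.3311, 0.2225]
tool_rot: [0.454, 0.891, 0.0, -0.0]
ft_force: [0.1, -0.5, 0.0]
grip_width: 0.087
```

Emit:
arm_command --pt "0 0 0 1.35 8.7" --pt "0 0 0 1.35 8.7" --pt "0 0 0 1.35 8.7" --pt "0 0 0 1.35 8.7" --pt "0 0 0 1.35 8.7"

```text
time: 3.32
position: [0.493, -0.3311, 0.2225]
tool_rot: [0.808, 0.589, -0.0, -0.0]
ft_force: [-0.3, 0.6, -0.8]
grip_width: 0.0874
```

Run:
```python
from h import *
goto([.4963,-.3428,.12],-40.7)
```

```text
t 3.33 now [ 0.493  -0.3311  0.2225] jaw -17.8 | move cm [-1.02  0.68 10.25] spin rad 0.400 q6 -0.47 w 0.0874 F [-0.3  0.6 -0.8]
```

Emit:
arm_command --pt "-1 0.7 8 0.4 8.7" --pt "-1 0.7 8 0.4 8.7" --pt "-1 0.7 12 0.4 8.7" --pt "-1 0.7 12 0.4 8.7" --pt "-1 0.7 12 0.4 8.7"

```text
time: 3.95
position: [0.4974, -0.3435, 0.1037]
tool_rot: [0.907, 0.42, 0.0, 0.0]
ft_force: [0.4, 0.8, -0.1]
grip_width: 0.0873
```

Run:
```python
from h import *
goto([.4963,-.3428,.052],-40.7)
im,d,m=snap('wrist','w2.png');np.savez('pics/w2.npz',im=im,d=d,m=m)
P=cloud(m,d,(180,200,450,345));B=P[(P[:,2]>.069)&(P[:,2]<.08)&(np.hypot(P[:,0]-.496,P[:,1]+.343)<.03)];print(len(B),rect(B) if len(B)>5 else '')
```

```text
t 3.95 now [ 0.4974 -0.3435  0.1037] jaw -40.3 | move cm [-0.02 -0.13  5.17] spin rad 0.007 q6 -0.09 w 0.0873 F [ 0.4  0.8 -0.1]
932 (array([ 0.49657355, -0.34265726]), [np.float32(13.580527), np.float32(41.41185)], np.float32(139.21411))
```

View pics/w2.png

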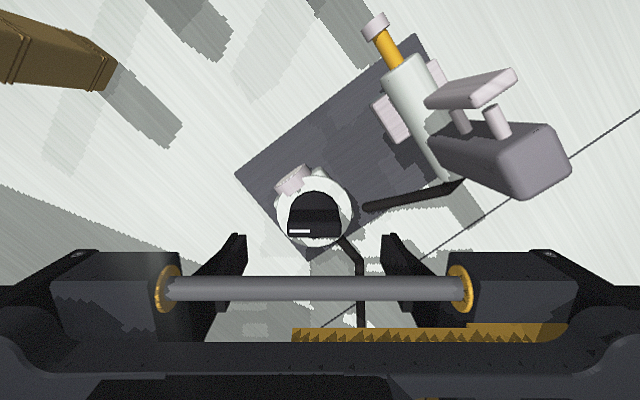

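The bar at (313,225) is centred and lines up with the jaws, and both views agree within 1 mm. I'll descend and grip it end to end.

Emit:
arm_command --pt "0 -0.1 5.2 0 8.7" --pt "0 -0.1 5.2 0 8.7" --pt "0 -0.1 5.2 0 3.8" --pt "0 -0.1 5.2 0 3.8" --pt "0 -0.1 5.2 0 3.8" --newtons 15

```text
time: 4.62
position: [0.497, -0.3433, 0.0526]
tool_rot: [0.908, 0.42, 0.001, 0.001]
ft_force: [-0.4, 0.7, -0.3]
grip_width: 0.0647
```

Emit:
arm_command --pt "0 0 0 0 3.8" --pt "0 0 0 0 3.8" --pt "0 0 0 0 3.8" --pt "0 0 0 0.1 3.8" --pt "0 0 0 0.2 3.8"

```text
time: 5.25
position: [0.4976, -0.3438, 0.0513]
tool_rot: [0.945, 0.326, 0.001, 0.002]
ft_force: [2.2, -2.5, -1.1]
grip_width: 0.0418
```

Run:
```python
from h import *
goto([.4963,-.3428,.052],-140)
```

```text
t 5.25 now [ 0.4976 -0.3438  0.0513] jaw -52.0 | move cm [-0.04 -0.16 -0.07] spin rad 1.536 q6 0.12 w 0.0418 F [ 2.2 -2.5 -1.1]
```

Emit:
arm_command --pt "0 -0.1 0 0.18 3.8" --pt "0 -0.1 0 0.36 3.8" --pt "0 -0.1 0 0.54 3.8" --pt "0 -0.1 0 0.72 3.8" --pt "0 -0.1 0 0.9 3.8"

```text
time: 5.88
position: [0.4978, -0.3447, 0.0513]
tool_rot: [0.993, -0.119, 0.003, 0.003]
ft_force: [3.3, -5.8, -2.2]
grip_width: 0.0417
```

Emit:
arm_command --pt "0 0 0 0.15 3.8" --pt "0 0 0 0.3 3.8" --pt "0 0 0 0.45 3.8" --pt "0 0 0 0.6 3.8" --pt "0 0 0 0.62 3.8"

```text
time: 6.5
position: [0.4958, -0.3431, 0.0513]
tool_rot: [0.911, -0.413, 0.001, 0.001]
ft_force: [-1.5, -2.0, 1.6]
grip_width: 0.0424
```

Run:
```python
from h import *
goto([.4963,-.3428,.052],-140); print(robot.get_obs()['moment'])
```

```text
t 6.50 now [ 0.4958 -0.3431  0.0513] jaw -138.8 | move cm [ 0.01 -0.06 -0.07] spin rad 0.022 q6 1.63 w 0.0424 F [-1.5 -2.   1.6]
[-0.51998215  0.43556509  0.13676634]
```

Now I'll open, rise, turn the jaws back 90° to grip across the thickness, and look.

Emit:
arm_command --pt "0 0 0 0 6.5" --pt "0 0 0 0 8" --pt "0 0 0 0 8" --pt "0 0 -5 0 8" --pt "0 0 -5 0 8"

```text
time: 7.12
position: [0.4976, -0.3433, 0.104]
tool_rot: [0.91, -0.414, 0.003, 0.001]
ft_force: [0.3, -1.0, 1.4]
grip_width: 0.0782
```

Emit:
arm_command --pt "0 0 -7 -1.57 6" --pt "0 0 -12 -1.57 6" --pt "0 0 -12 -1.57 6" --pt "0 0 -12 -1.57 6" --pt "0 0 -12 -1.57 6"

```text
time: 7.75
position: [0.4951, -0.3409, 0.2201]
tool_rot: [0.999, 0.045, -0.001, -0.001]
ft_force: [-0.2, 0.8, 0.4]
grip_width: 0.0604
```

Emit:
arm_command --pt "0 0 0 -0.65 6" --pt "0 0 0 -0.65 6" --pt "0 0 0 -0.65 6" --pt "0 0 0 -0.65 6" --pt "0 0 0 -0.65 6"

```text
time: 8.38
position: [0.4951, -0.3411, 0.2199]
tool_rot: [0.934, 0.359, -0.0, -0.001]
ft_force: [-0.0, 0.1, -0.1]
grip_width: 0.0601
```

Run:
```python
from h import *
goto([.4963,-.3428,.052],-48.8)
im,d,m=snap('wrist','w3.png')
P=cloud(m,d,(180,150,450,345));B=P[(P[:,2]>.069)&(P[:,2]<.08)&(np.hypot(P[:,0]-.496,P[:,1]+.343)<.03)];print(len(B),rect(B) if len(B)>5 else '')
```

```text
t 8.38 now [ 0.4951 -0.3411  0.2199] jaw -48.0 | move cm [-0.03  0.24 16.79] spin rad 0.014 q6 0.05 w 0.0601 F [-0.   0.1 -0.1]
417 (array([ 0.49577316, -0.34305136]), [np.float32(14.063969), np.float32(41.906403)], np.float32(67.62778))
```

View pics/w3.png

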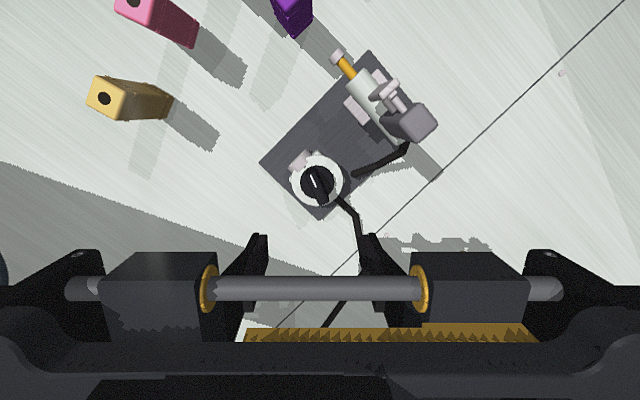

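The bar is at 67.6°, so it slipped about 27° in the grip. I'll grip it lengthwise again, harder.

Emit:
arm_command --pt "0 0.2 8 1.12 8" --pt "0 0.2 8 1.12 8" --pt "0 0.2 8 1.12 8" --pt "0 0.2 8 1.12 8" --pt "0 0.2 8 1.12 8"

```text
time: 9.05
position: [0.4967, -0.343, 0.1404]
tool_rot: [0.994, -0.105, -0.0, -0.0]
ft_force: [-0.1, -0.5, 0.4]
grip_width: 0.0799
```

Emit:
arm_command --pt "0 0 4 0.19 8" --pt "0 0 8.8 0.19 8" --pt "0 0 8.8 0.19 8" --pt "0 0 8.8 0.19 3.8" --pt "0 0 8.8 0.19 3.8" --newtons 40

```text
time: 9.68
position: [0.4981, -0.3444, 0.055]
tool_rot: [0.981, -0.195, 0.002, 0.001]
ft_force: [-0.5, 0.1, 0.5]
grip_width: 0.0669
```

Emit:
arm_command --pt "0 0 0 0 3.8" --pt "0 0 0 0 3.8" --pt "0 0 0 0 3.8" --pt "0 0 0 0 3.8" --pt "0 0 0 0 3.8"

```text
time: 10.3
position: [0.4969, -0.3444, 0.0536]
tool_rot: [0.981, -0.195, 0.0, 0.001]
ft_force: [-3.7, -3.2, 6.2]
grip_width: 0.0408
```

Run:
```python
from h import *
goto([.4963,-.3428,.052],-145)
```

```text
t 10.30 now [ 0.4969 -0.3444  0.0536] jaw -112.5 | move cm [-0.11 -0.13  0.16] spin rad 0.567 q6 1.17 w 0.0408 F [-3.7 -3.2  6.2]
```

Emit:
arm_command --pt "0 0 0 0.1 3.8" --pt "0 0 0 0.2 3.8" --pt "0 0 0 0.3 3.8" --pt "0 0 0 0.4 3.8" --pt "0 0 0 0.5 3.8"

```text
time: 10.92
position: [0.4978, -0.3456, 0.0537]
tool_rot: [0.902, -0.432, 0.002, 0.002]
ft_force: [-2.9, -4.6, 4.0]
grip_width: 0.041
```

Emit:
arm_command --pt "0 0 0 0 3.8" --pt "0 0 0 0 8" --pt "0 0 0 0 8" --pt "0 0 -5 0 8" --pt "0 0 -12 -0.2 6"

```text
time: 11.55
position: [0.4957, -0.341, 0.1641]
tool_rot: [0.939, -0.343, -0.003, -0.002]
ft_force: [1.2, -1.4, -0.2]
grip_width: 0.064
```

Emit:
arm_command --pt "0 0 -3 -1.57 6" --pt "0 0 -3 -1.57 6" --pt "0 0 -3 -1.57 6" --pt "0 0 -3 -1.57 6" --pt "0 0 -3 -1.57 6"

```text
time: 12.18
position: [0.4966, -0.3417, 0.1945]
tool_rot: [0.993, 0.119, -0.0, -0.001]
ft_force: [-0.1, 0.4, -0.3]
grip_width: 0.06
```

Emit:
arm_command --pt "0 0 0 -0.6 6" --pt "0 0 0 -0.6 6" --pt "0 0 0 -0.6 6" --pt "0 0 0 -0.6 6" --pt "0 0 0 -0.6 6"

```text
time: 12.8
position: [0.4967, -0.342, 0.1946]
tool_rot: [0.915, 0.404, -0.0, -0.001]
ft_force: [-0.7, -0.7, 0.5]
grip_width: 0.0601
```

Run:
```python
from h import *
goto([.4963,-.3428,.052],-48.8)
im,d,m=snap('wrist','w4.png')
P=cloud(m,d,(180,120,450,345));B=P[(P[:,2]>.069)&(P[:,2]<.08)&(np.hypot(P[:,0]-.496,P[:,1]+.343)<.03)];print(len(B),rect(B) if len(B)>5 else '')
```

```text
t 12.80 now [ 0.4967 -0.342   0.1946] jaw -42.4 | move cm [-0.1   0.06 14.26] spin rad 0.112 q6 -0.05 w 0.0601 F [-0.7 -0.7  0.5]
478 (array([ 0.49601233, -0.34276111]), [np.float32(13.991126), np.float32(41.16409)], np.float32(67.24884))
```

The bar is still at 67°, so it may be at the clockwise stop, with the knob having started partly open. To check, I'll turn it back a little and forward again, reading the moment.

Emit:
arm_command --pt "0 0 5 1.2 8" --pt "0 0 5 1.2 8" --pt "0 0 5 1.2 8" --pt "0 0 5 1.2 8" --pt "0 0 5 1.2 8"

```text
time: 13.48
position: [0.4968, -0.3427, 0.145]
tool_rot: [0.998, -0.056, -0.0, -0.001]
ft_force: [0.3, -0.1, 0.2]
grip_width: 0.0799
```

Emit:
arm_command --pt "0 0 4 0.27 8" --pt "0 0 9.2 0.27 8" --pt "0 0 9.2 0.27 8" --pt "0 0 9.2 0.27 3.8" --pt "0 0 9.2 0.27 3.8" --newtons 25

```text
time: 14.1
position: [0.4983, -0.3445, 0.0558]
tool_rot: [0.982, -0.186, 0.002, 0.001]
ft_force: [0.4, 0.8, -0.2]
grip_width: 0.0672
```

Emit:
arm_command --pt "0 0 0 0 3.8" --pt "0 0 0 0 3.8" --pt "0 0 0 -0.1 3.8" --pt "0 0 0 -0.2 3.8" --pt "0 0 0 -0.3 3.8"

```text
time: 14.72
position: [0.4969, -0.3445, 0.0543]
tool_rot: [0.999, -0.036, 0.0, 0.001]
ft_force: [-1.8, -1.7, 2.7]
grip_width: 0.0417
```

Run:
```python
from h import *
goto([.4963,-.3428,.052],-145);print(robot.get_obs()['moment'])
```

```text
t 14.72 now [ 0.4969 -0.3445  0.0543] jaw -94.1 | move cm [-0.07 -0.16  0.23] spin rad 0.888 q6 0.85 w 0.0417 F [-1.8 -1.7  2.7]
[-0.36820735  0.52409169 -0.03264137]
```

Emit:
arm_command --pt "0 0 0 0 3.8" --pt "0 0 0 0.05 3.8" --pt "0 0 0 0.1 3.8" --pt "0 0 0 0.15 3.8" --pt "0 0 0 0.2 3.8"

```text
time: 15.35
position: [0.4979, -0.3447, 0.0542]
tool_rot: [0.99, -0.139, 0.001, 0.001]
ft_force: [-1.4, -1.5, 1.7]
grip_width: 0.0418
```

Run:
```python
from h import *
goto([.4963,-.3428,.052],-145);print(robot.get_obs()['moment'])
```

```text
t 15.35 now [ 0.4979 -0.3447  0.0542] jaw -106.0 | move cm [-0.21 -0.14  0.22] spin rad 0.681 q6 1.06 w 0.0418 F [-1.4 -1.5  1.7]
[-0.52151497  0.21431384  0.04345697]
```

Emit:
arm_command --pt "0 0 0 0.05 3.8" --pt "0 0 0 0.1 3.8" --pt "0 0 0 0.15 3.8" --pt "0 0 0 0.2 3.8" --pt "0 0 0 0.2 3.8"

```text
time: 15.98
position: [0.4982, -0.3451, 0.0542]
tool_rot: [0.972, -0.235, 0.002, 0.002]
ft_force: [-0.4, -4.1, 4.0]
grip_width: 0.0416
```

Run:
```python
from h import *
goto([.4963,-.3428,.052],-145);print(robot.get_obs()['moment'])
```

```text
t 15.97 now [ 0.4982 -0.3451  0.0542] jaw -117.2 | move cm [-0.27 -0.12  0.22] spin rad 0.486 q6 1.26 w 0.0416 F [-0.4 -4.1  4. ]
[-0.76275941  0.09856858  0.57007366]
```

The moment jumped from ±0.04 (free) to 0.57 N m at the same angle, so the knob is at its clockwise stop and fully open. I'll release it and go for the first post, B3.

Emit:
arm_command --pt "0 0 0 -0.06 3.8" --pt "0 0 0 -0.06 8" --pt "0 0 0 -0.06 8" --pt "0 0 -5 -0.06 8" --pt "0 0 -13 0 8"

```text
time: 16.6
position: [0.4953, -0.3411, 0.1646]
tool_rot: [0.971, -0.237, -0.003, -0.002]
ft_force: [0.3, -0.5, 0.3]
grip_width: 0.0734
```

Run:
```python
from h import *
goto([.4349,-.1279,.18],-78.4)
```

```text
t 16.60 now [ 0.4953 -0.3411  0.1646] jaw -117.4 | move cm [-15.19 -16.15  -1.38] spin rad -0.681 q6 1.26 w 0.0734 F [ 0.3 -0.5  0.3]
```

Emit:
arm_command --pt "-15.2 -16.2 -6 -0.68 7" --pt "-15.2 -16.2 -6 -0.68 7" --pt "-15.2 -16.2 -6 -0.68 7" --pt "-15.2 -16.2 -6 -0.68 7" --pt "-15.2 -16.2 -6 -0.68 7"

```text
time: 17.23
position: [0.4338, -0.1259, 0.2261]
tool_rot: [0.995, 0.103, -0.001, -0.001]
ft_force: [-0.8, -0.0, -0.5]
grip_width: 0.07
```

Run:
```python
from h import *
im,d,m=snap('wrist','w5.png')
P=cloud(m,d,(100,0,500,345));
Q=P[(abs(P[:,2]-.1)<.006)&(P[:,1]>-.26)&(P[:,0]<.8)]
cv=[]
import itertools
from scipy.cluster.hierarchy import fcluster,linkage
g=np.unique((Q[:,:2]/.004).round().astype(int),axis=0)*.004
if len(g)>2:
    L=fcluster(linkage(g,'single'),.012,'distance')
    for k in set(L):
        c=g[L==k].mean(0); S=Q[np.hypot(Q[:,0]-c[0],Q[:,1]-c[1])<.024]
        if len(S)>50: print(len(S),rect(S),S[:,2].mean())
goto([.4349,-.1279,.12],-78.4)
```

```text
805 (array([ 0.43195126, -0.12560316]), [np.float32(31.065693), np.float32(31.14504)], np.float32(102.81776)) 0.0993680579120626
1106 (array([ 0.52076147, -0.10464272]), [np.float32(31.904575), np.float32(32.825394)], np.float32(17.67619)) 0.09917929140336434
981 (array([ 0.60301654, -0.11444025]), [np.float32(22.078075), np.float32(32.169197)], np.float32(96.990746)) 0.09890107115189681
1310 (array([ 0.61835352, -0.19502684]), [np.float32(31.497646), np.float32(32.84006)], np.float32(82.59363)) 0.0989138326620299
t 17.27 now [ 0.4351 -0.1279  0.226 ] jaw -78.2 | move cm [-2.00e-02  1.00e-02  1.06e+01] spin rad 0.003 q6 0.83 w 0.0700 F [ 0.6 -0.6 -0.3]
```

View pics/w5.png

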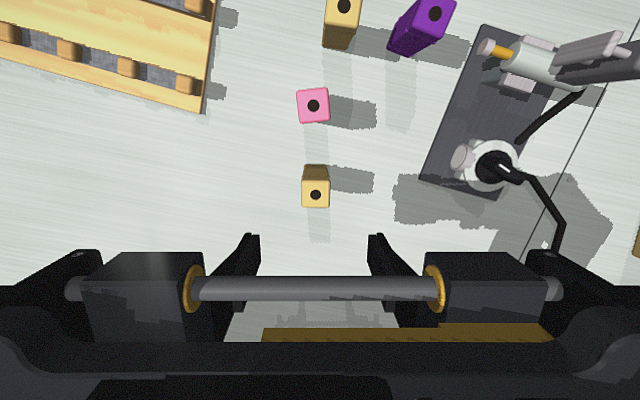

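Yellow post B3 is at (316,185), with nothing beside the fingers. I'll grip it and lift.

Emit:
arm_command --pt "-0.2 -0.1 6 0 7" --pt "-0.2 -0.1 12 0 7" --pt "-0.2 -0.1 16 0 7" --pt "-0.2 -0.1 16 0 7" --pt "-0.2 -0.1 16 0 2.8" --newtons 30

```text
time: 17.9
position: [0.4345, -0.13, 0.0663]
tool_rot: [0.995, 0.101, 0.0, 0.0]
ft_force: [0.4, -0.7, 0.1]
grip_width: 0.0652
```

Emit:
arm_command --pt "0 0 0 0 2.8" --pt "0 0 0 0 2.8" --pt "0 0 0 0 2.8" --pt "0 0 0 0 2.8" --pt "0 0 -2 0 2.8"

```text
time: 18.52
position: [0.4328, -0.1284, 0.0852]
tool_rot: [0.995, 0.102, -0.001, -0.001]
ft_force: [-0.1, -0.2, -3.0]
grip_width: 0.0321
```

Run:
```python
from h import *
goto([.425,-.02,.09],-90)
```

```text
t 18.52 now [ 0.4328 -0.1284  0.0852] jaw -78.3 | move cm [  1.44 -10.78  -0.46] spin rad 0.204 q6 0.83 w 0.0321 F [-0.1 -0.2 -3. ]
```

Emit:
arm_command --pt "1.4 -5 -0.5 0.1 2.8" --pt "1.4 -10.8 -0.5 0.2 2.8" --pt "1.4 -10.8 -0.5 0.2 2.8" --pt "1.4 -10.8 -0.5 0.2 2.8" --pt "1.4 -10.8 1.8 0.2 2.8"

```text
time: 19.15
position: [0.4283, -0.0221, 0.0686]
tool_rot: [1.0, 0.002, 0.003, 0.001]
ft_force: [-1.0, -0.6, -1.9]
grip_width: 0.0317
```

Run:
```python
from h import *
goto([.425,-.02,.066],-90)
```

```text
t 19.15 now [ 0.4283 -0.0221  0.0686] jaw -89.8 | move cm [-0.33 -0.22  0.26] spin rad 0.004 q6 1.25 w 0.0317 F [-1.  -0.6 -1.9]
```

Emit:
arm_command --pt "-0.2 -0.2 0.2 0 2.8" --pt "-0.2 -0.2 0.2 0 8.7" --pt "-0.2 -0.2 0.2 0 8.7" --pt "-0.2 -0.2 0.2 0 8.7" --pt "-0.2 -0.2 -1.4 0 8.7"

```text
time: 19.77
position: [0.4227, -0.0184, 0.0814]
tool_rot: [1.0, 0.002, -0.001, -0.0]
ft_force: [1.0, 0.0, -0.6]
grip_width: 0.0638
```

Emit:
arm_command --pt "0 0 -0.2 0 8.7" --pt "0 -1.5 -0.2 0 8.7" --pt "0 -3 -0.2 0 8.7" --pt "0 -4 -0.2 0 8.7" --pt "0 -5 -0.2 0 8.7"

```text
time: 20.4
position: [0.4231, 0.0327, 0.0837]
tool_rot: [1.0, 0.003, -0.0, -0.0]
ft_force: [0.0, -0.5, 0.5]
grip_width: 0.0866
```

Run:
```python
from h import *
goto([.425,-.02,.066],-90)
snap('wrist','w6.png');snap('scene','s6.png')
```

```text
t 20.40 now [0.4231 0.0327 0.0837] jaw -89.7 | move cm [0.16 5.27 1.77] spin rad 0.005 q6 1.38 w 0.0866 F [ 0.  -0.5  0.5]
```

View pics/w6.png

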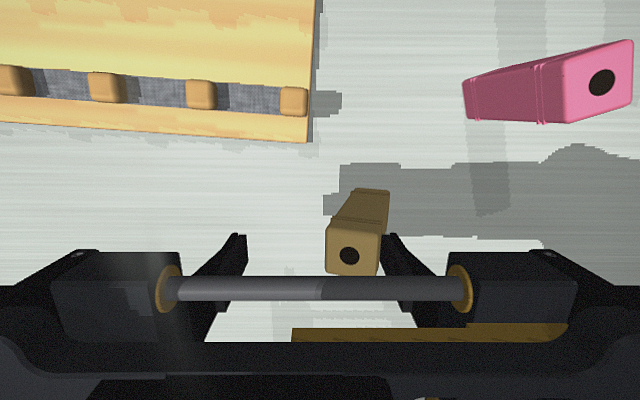

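View pics/s6.png

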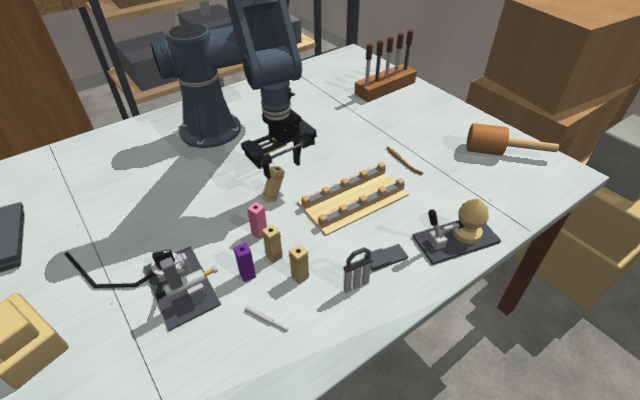

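The post is tipping, leaning off the right finger at (350,235). I'll keep pushing.

Emit:
arm_command --pt "0 -1 0 0 8.7" --pt "0 -2 0.5 0 8.7" --pt "0 -3 1 0 8.7" --pt "0 -3 1 0 8.7" --pt "0 -3 1 0 8.7"

```text
time: 21.12
position: [0.4232, 0.0616, 0.0738]
tool_rot: [1.0, 0.002, -0.0, 0.0]
ft_force: [0.4, -1.0, 0.4]
grip_width: 0.0872
```

Run:
```python
from h import *
goto([.425,-.02,.066],-90)
snap('wrist','w7.png')
```

```text
t 21.12 now [0.4232 0.0616 0.0738] jaw -89.7 | move cm [0.14 8.16 0.78] spin rad 0.005 q6 1.45 w 0.0872 F [ 0.4 -1.   0.4]
```

View pics/w7.png

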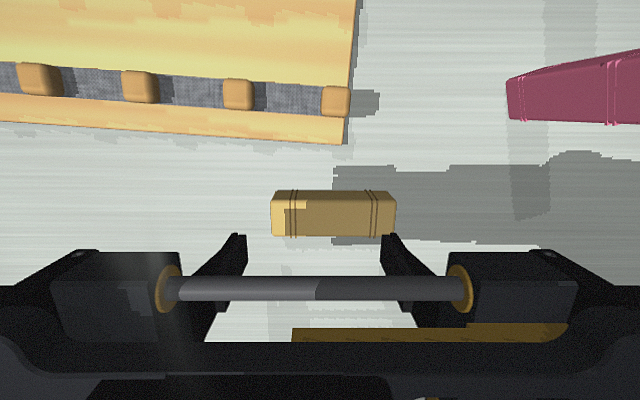

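The post now lies flat at (333,213). I'll measure its pose.

```bash
cat >> h.py <<'E'
def lying(m,d,box,c,zlo=.026,zhi=.038,r=.075):
    P=cloud(m,d,box);S=P[(P[:,2]>zlo)&(P[:,2]<zhi)&(np.hypot(P[:,0]-c[0],P[:,1]-c[1])<r)]
    return len(S),rect(S),S[:,2].mean()
E
python3 - <<'E'
from h import *
im,d,m=snap('wrist')
L=lying(m,d,(220,160,440,275),(.43,.05));print(L)
goto([*L[1][0],.15],0)
E
```

```text
(4697, (array([0.42566187, 0.04779944]), [np.float32(32.65147), np.float32(100.00493)], np.float32(90.2394)), np.float64(0.03131974250355818))
t 21.23 now [0.4234 0.0614 0.0739] jaw -89.8 | move cm [ 0.22  1.36 -7.61] spin rad -1.567 q6 1.45 w 0.0873 F [ 0.6 -0.4  0.3]
```

Emit:
arm_command --pt "0 0 -6 0 7" --pt "0.2 1.4 -7 -0.75 7" --pt "0.2 1.4 -7 -1.57 7" --pt "0.2 1.4 -7 -1.57 7" --pt "0.2 1.4 -7 -1.57 7"

```text
time: 21.85
position: [0.4253, 0.0472, 0.1441]
tool_rot: [0.929, 0.371, 0.0, 0.0]
ft_force: [0.3, -0.9, -0.1]
grip_width: 0.0702
```

Emit:
arm_command --pt "0 0 0 -0.82 7" --pt "0 0 0 -0.82 7" --pt "0 0 0 -0.82 7" --pt "0 0 0 -0.82 7" --pt "0 0 0 -0.82 7"

```text
time: 22.48
position: [0.4253, 0.0472, 0.144]
tool_rot: [0.705, 0.709, 0.0, 0.0]
ft_force: [-0.0, 0.1, 0.1]
grip_width: 0.07
```

Run:
```python
from h import *
im,d,m=snap('wrist','w8.png')
L=lying(m,d,(240,180,400,340),(.43,.05));print(L)
goto([*L[1][0],.004],0.2)
```

```text
(1894, (array([0.45742889, 0.03249265]), [np.float32(68.99023), np.float32(94.4665)], np.float32(179.42058)), np.float64(0.03135395097150521))
t 22.52 now [0.4252 0.0472 0.144 ] jaw 0.4 | move cm [-1.49  3.21 14.  ] spin rad 0.003 q6 -0.16 w 0.0697 F [ 0.2 -0.1 -0.4]
```

Emit:
arm_command --pt "0.1 0 6 0 7" --pt "0.1 0 11 0 7" --pt "0.1 0 13.9 0 7" --pt "0.1 0 13.9 0 7" --pt "0.1 0 13.9 0 2.8" --newtons 35

```text
time: 23.15
position: [0.4257, 0.0484, 0.0056]
tool_rot: [0.706, 0.708, 0.0, 0.0]
ft_force: [-0.2, 1.0, -0.7]
grip_width: 0.0654
```

Emit:
arm_command --pt "0 0 0 0 2.8" --pt "0 0 0 0 2.8" --pt "0 0 0 0 2.8" --pt "0 0 0 0 2.8" --pt "0 0 -4 0 2.8"

```text
time: 23.78
position: [0.4236, 0.0487, 0.0433]
tool_rot: [0.706, 0.708, -0.002, -0.003]
ft_force: [-0.2, 0.1, -1.8]
grip_width: 0.0315
```

Emit:
arm_command --pt "0 0 -7 0 2.8" --pt "0 0 -10 0.2 2.8" --pt "0 0 -10 0.9 2.8" --pt "0 0 -10 0.9 2.8" --pt "0 0 -10 0.9 2.8"

```text
time: 24.4
position: [0.4245, 0.0487, 0.1448]
tool_rot: [0.917, 0.398, -0.0, -0.0]
ft_force: [-0.5, 0.3, -1.8]
grip_width: 0.0318
```

Run:
```python
from h import *
goto([.573,.2736,.14],-93.7)
snap('wrist','w9.png')
```

```text
t 24.40 now [0.4245 0.0487 0.1448] jaw -43.1 | move cm [26.57 -4.53  0.47] spin rad 0.883 q6 0.60 w 0.0318 F [-0.5  0.3 -1.8]
```

View pics/w9.png

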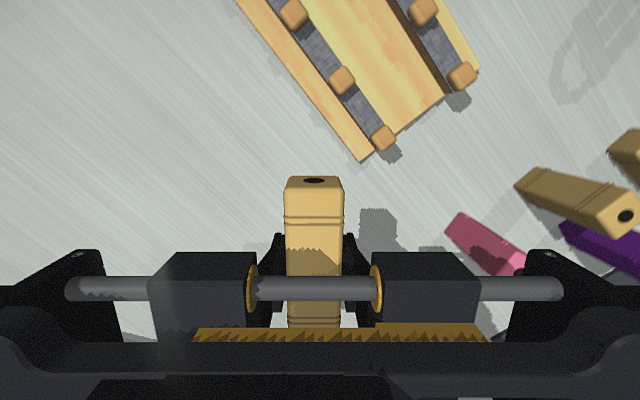

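The post is held level between the pads at (313,250). I'll carry it to slot 4.

Emit:
arm_command --pt "6.6 -1.1 0 0.18 2.8" --pt "13.3 -2.2 0 0.36 2.8" --pt "19.9 -3.4 0 0.54 2.8" --pt "26.6 -4.5 0 0.72 2.8" --pt "26.6 -4.5 0 0.88 2.8"

```text
time: 25.08
position: [0.5738, 0.2772, 0.1441]
tool_rot: [1.0, -0.028, 0.0, -0.0]
ft_force: [-0.9, -0.9, -2.0]
grip_width: 0.032
```

Emit:
arm_command --pt "0 0 0 0 2.8" --pt "0 0 0 0 2.8"

```text
time: 25.32
position: [0.5712, 0.2736, 0.1438]
tool_rot: [1.0, -0.026, -0.002, 0.001]
ft_force: [0.7, -0.8, -2.4]
grip_width: 0.0317
```

Run:
```python
from h import *
goto([.573,.2736,.06],-93.7)
im,d,m=snap('wrist','w10.png');np.savez('pics/w10.npz',im=im,d=d,m=m)
goto([.573,.2736,.06],-93.7)
```

```text
t 25.32 now [0.5712 0.2736 0.1438] jaw -93.0 | move cm [ 0.21 -0.02  8.38] spin rad 0.012 q6 1.89 w 0.0317 F [ 0.7 -0.8 -2.4]
t 25.38 now [0.5713 0.2732 0.144 ] jaw -93.1 | move cm [ 0.19 -0.06  8.4 ] spin rad 0.010 q6 1.90 w 0.0316 F [ 0.4  1.  -1.5]
```

View pics/w10.png

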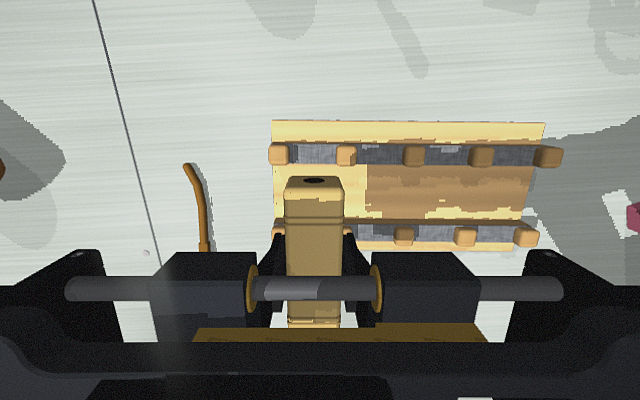

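Run:
```python
from h import *
np.set_printoptions(precision=4,suppress=True)
z=np.load('pics/w10.npz',allow_pickle=True);im,d,m=z['im'],z['d'],z['m'].item()
P=cloud(m,d,(260,120,570,260))
# cleat tops
T=P[(abs(P[:,2]-.041)<.003)]
print('cleat z mean',T[:,2].mean())
from scipy.cluster.hierarchy import fcluster,linkage
g=np.unique((T[:,:2]/.003).round().astype(int),axis=0)*.003
L=fcluster(linkage(g,'single'),.007,'distance')
for k in set(L):
    c=g[L==k].mean(0); S=T[np.hypot(T[:,0]-c[0],T[:,1]-c[1])<.015]
    if len(S)>60: print(len(S),*rect(S))
F=P[(abs(P[:,2]-.027)<.003)];print('felt',np.median(F[:,2]))
print('corners',plane(m,272,121,.008),plane(m,545,122,.008))
# held post end
B=cloud(m,d,(280,170,350,245));B=B[(B[:,2]>.15)];print(rect(B),B[:,2].mean(), B.min(0),B.max(0)) if len(B) else 0
```

```text
cleat z mean 0.0399540787685154
348 [0.5998 0.0442] [np.float32(18.469719), np.float32(18.884882)] 86.85447
360 [0.6118 0.2414] [np.float32(19.330936), np.float32(19.455706)] 87.344574
364 [0.6158 0.3068] [np.float32(18.460577), np.float32(19.239164)] 87.18838
373 [0.6039 0.1105] [np.float32(18.836973), np.float32(19.307594)] 177.60797
355 [0.6079 0.1755] [np.float32(18.334309), np.float32(18.438494)] 86.6369
76 [0.5329 0.3144] [np.float32(13.041137), np.float32(14.609327)] 176.13913
275 [0.5146 0.0489] [np.float32(18.326874), np.float32(18.611843)] 85.961815
279 [0.5183 0.1155] [np.float32(18.735912), np.float32(19.527704)] 87.56483
268 [0.5226 0.1813] [np.float32(18.412046), np.float32(18.68652)] 88.53226
felt 0.02649944693521275
corners [0.6471 0.3139 0.008 ] [0.631  0.0327 0.008 ]
(array([0.599 , 0.2733]), [np.float32(39.35471), np.float32(42.44004)], np.float32(87.582985)) 0.16815106591566992 [0.5785 0.2529 0.15  ] [0.619  0.2953 0.1722]
```

Top and wrist views put the cradle 3.6 mm apart, so I'll use the mean. Slot clearance is ±7 mm. Now lowering.

Emit:
arm_command --pt "0.3 -0.2 4 0.01 2.8" --pt "0.3 -0.2 8 0.01 2.8" --pt "0.3 -0.2 8.5 0.01 2.8" --pt "0.3 -0.2 8.5 0.01 2.8"

```text
time: 25.88
position: [0.5762, 0.2755, 0.0604]
tool_rot: [0.999, -0.033, 0.0, 0.0]
ft_force: [-0.5, -0.2, -2.0]
grip_width: 0.0318
```

Run:
```python
from h import *
goto([.574,.2754,.032],-93.5)
snap('wrist','w11.png')
snap('top','t11.png')
```

```text
t 25.88 now [0.5762 0.2755 0.0604] jaw -93.8 | move cm [-0.21  0.03  2.84] spin rad -0.005 q6 1.91 w 0.0318 F [-0.5 -0.2 -2. ]
```

View pics/w11.png

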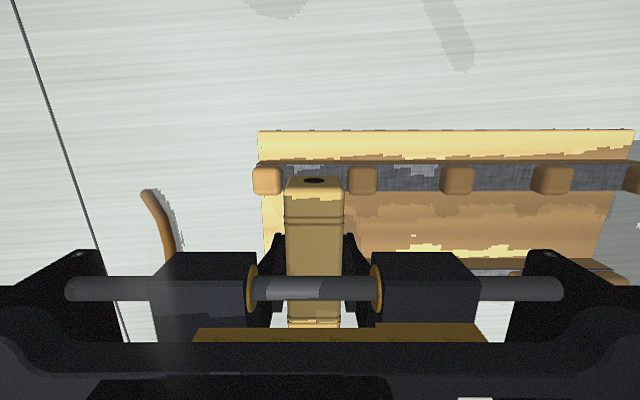

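Cleats at columns 267 and 362 flank the post at 314, so it is centred. I'll set it down and release.

Emit:
arm_command --pt "-0.1 0 1.5 0 2.8" --pt "-0.1 0 2.8 0 2.8" --pt "-0.1 0 2.9 0 2.8" --pt "-0.1 0 2.9 0 2.8" --pt "-0.1 0 2.9 0 4.8"

```text
time: 26.6
position: [0.5751, 0.2764, 0.0307]
tool_rot: [0.999, -0.033, 0.0, -0.0]
ft_force: [0.4, 0.3, -0.3]
grip_width: 0.0362
```

Emit:
arm_command --pt "0 0 0 0 4.8" --pt "0 0 0 0 4.8" --pt "0 0 0 0 4.8" --pt "0 0 -5 0 4.8" --pt "0 0 -12 0 4.8"

```text
time: 27.22
position: [0.5738, 0.2758, 0.1426]
tool_rot: [0.999, -0.033, -0.002, 0.001]
ft_force: [0.8, -0.3, -0.4]
grip_width: 0.0481
```

Emit:
arm_command --pt "0 5 -8 0 7" --pt "0 10 -8 0 7" --pt "0 10 -8 0 7"

```text
time: 27.6
position: [0.5694, 0.1738, 0.2259]
tool_rot: [0.999, -0.035, 0.002, 0.0]
ft_force: [0.7, 0.9, -0.5]
grip_width: 0.067
```

Run:
```python
from h import *
np.set_printoptions(precision=4,suppress=True)
goto([.611,-.115,.2],-89.5)
im,d,m=snap('wrist','w12.png');snap('top','t12.png')
print(lying(m,d,(100,100,500,270),(.57,.275),.05,.07))
```

```text
t 27.60 now [0.5694 0.1738 0.2259] jaw -94.0 | move cm [ 6.13 28.53  2.61] spin rad -0.078 q6 1.75 w 0.0670 F [ 0.7  0.9 -0.5]
(2121, (array([0.5719, 0.2778]), [np.float32(32.34826), np.float32(99.232285)], np.float32(176.02673)), np.float64(0.05826266618089148))
```

View pics/w12.png

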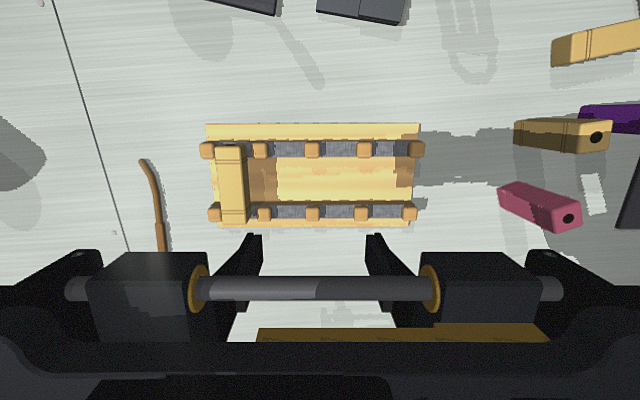

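View pics/t12.png

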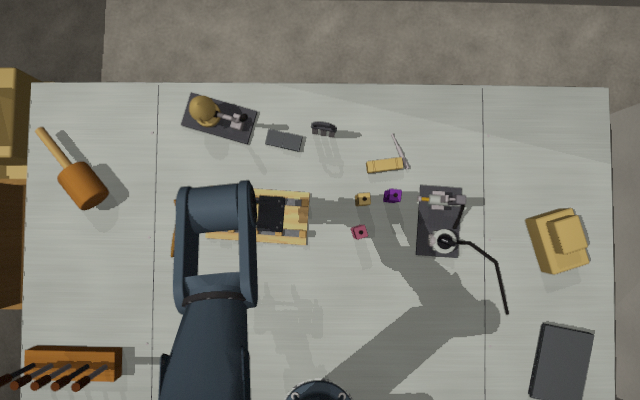

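B3 now rests in slot 4, with the wrist view agreeing within 1 mm. The far post B1 has been knocked over and lies at top-view pixel (385,165), near the punch. I'll check that closely.

Run:
```python
from h import *
np.set_printoptions(precision=4,suppress=True)
im,d,m=snap('top');np.savez('pics/t13.npz',im=im,d=d,m=m)
c=cv2.resize(im[115:215,305:425],None,fx=6,fy=6,interpolation=cv2.INTER_CUBIC)
cv2.imwrite('pics/c13.png',c[:,:,::-1])
P=cloud(m,d,(360,150,410,180));B=P[(P[:,2]>.024)&(P[:,2]<.06)];print('B1',rect(B),B[:,2].min(),np.median(B[:,2]),B[:,2].max())
P=cloud(m,d,(350,185,375,210));B=P[abs(P[:,2]-.1)<.012];print('B2',rect(B))
P=cloud(m,d,(305,115,345,145));B=P[P[:,2]>.03];print('lewis',rect(B),B.min(0),B.max(0))
im,d,m=snap('scene','s13.png')
c=cv2.resize(im[220:340,220:400],None,fx=4,fy=4,interpolation=cv2.INTER_CUBIC)
cv2.imwrite('pics/c13s.png',c[:,:,::-1])
```

```text
B1 (array([ 0.7109, -0.1822]), [np.float32(32.670715), np.float32(101.532684)], np.float32(98.50541)) 0.02415376277794068 0.030496678169904756 0.03892085226740849
B2 (array([ 0.6113, -0.1168]), [np.float32(31.976154), np.float32(32.34663)], np.float32(93.20482))
lewis (array([ 0.8   , -0.0087]), [np.float32(13.427705), np.float32(69.15302)], np.float32(78.51705)) [ 0.7892 -0.0425  0.0307] [0.813  0.0242 0.1388]
```

View pics/c13.png

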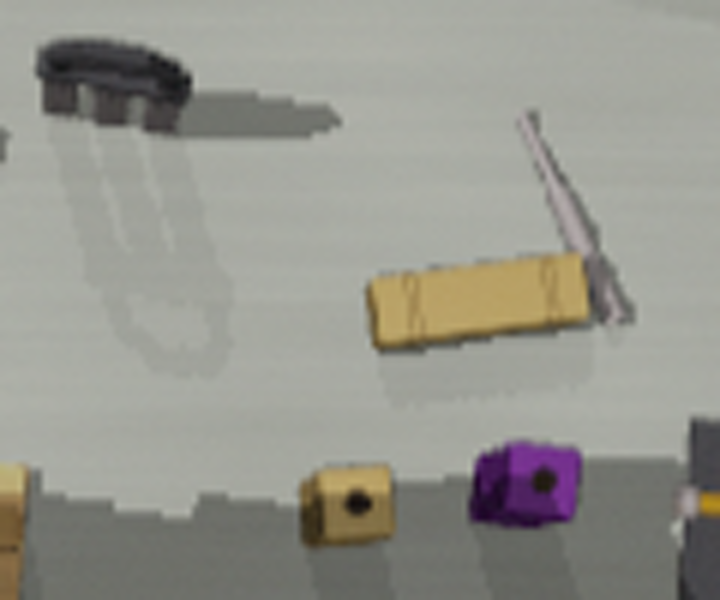

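View pics/c13s.png

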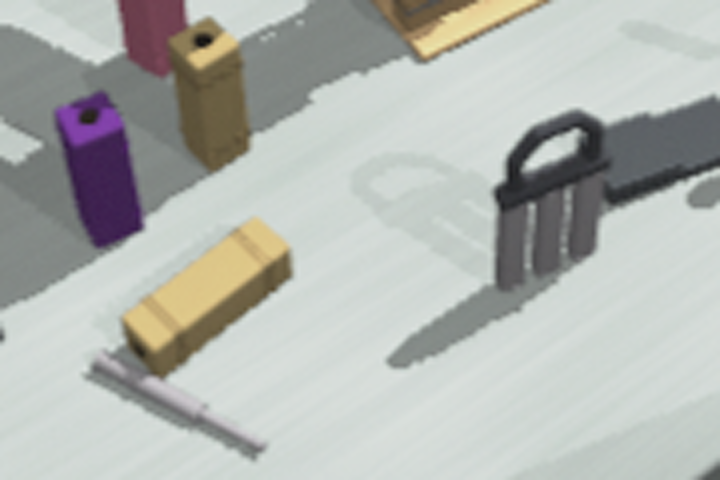

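B1 lies flat beside the punch, which hasn't moved. It is at (0.711, -0.182) with its axis at 98.5°. Gripping its middle now would put the gripper body into the purple post, so I'll do B2 first and then draw B1 away by its near end.

Run:
```python
from h import *
goto([.610,-.1155,.2],-89)
```

```text
t 27.80 now [0.5679 0.1771 0.2224] jaw -93.8 | move cm [ 6.12 28.92  2.22] spin rad -0.083 q6 1.75 w 0.0694 F [ 0.3 -0.3 -0.4]
```

Emit:
arm_command --pt "6.1 28.9 2 -0.08 6" --pt "6.1 28.9 2 -0.08 6" --pt "6.1 28.9 2 -0.08 6" --pt "6.1 28.9 2 -0.08 6" --pt "6.1 28.9 2 -0.08 6"

```text
time: 28.42
position: [0.6107, -0.1168, 0.2015]
tool_rot: [1.0, 0.007, -0.001, -0.001]
ft_force: [0.3, 0.1, 0.1]
grip_width: 0.0599
```

Emit:
arm_command --pt "0 0 0 0 6" --pt "0 0 0 0 6"

```text
time: 28.68
position: [0.6099, -0.1142, 0.202]
tool_rot: [1.0, 0.008, -0.001, -0.001]
ft_force: [0.3, 0.4, 0.0]
grip_width: 0.0602
```

Run:
```python
from h import *
im,d,m=snap('wrist','w14.png')
P=cloud(m,d,(200,50,450,345));Q=P[(abs(P[:,2]-.1)<.006)]
S=Q[np.hypot(Q[:,0]-.61,Q[:,1]+.115)<.028];print(len(S),rect(S))
goto([.610,-.1155,.066],-89)
```

```text
951 (array([ 0.60859314, -0.11412473]), [np.float32(31.926733), np.float32(31.97485)], np.float32(94.1259))
t 28.73 now [ 0.61   -0.1137  0.2024] jaw -89.1 | move cm [ 0.03  0.2  13.64] spin rad -0.001 q6 1.19 w 0.0600 F [-0.8  0.9  0.4]
```

View pics/w14.png

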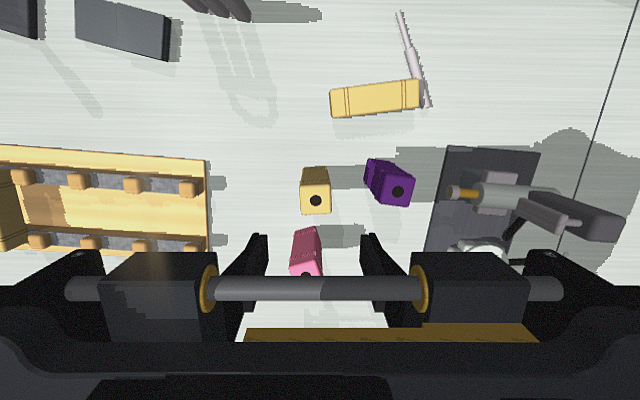

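Emit:
arm_command --pt "0 0.1 6 -0.04 6" --pt "0 0.1 11 -0.04 6" --pt "0 0.1 13.5 -0.04 6" --pt "0 0.1 13.5 -0.04 6" --pt "0 0.1 13.5 -0.04 2.8" --newtons 30

```text
time: 29.35
position: [0.6114, -0.1159, 0.0695]
tool_rot: [1.0, 0.028, 0.001, 0.0]
ft_force: [0.3, 0.5, -0.2]
grip_width: 0.0556
```

Emit:
arm_command --pt "0 0 0 0 2.8" --pt "0 0 0 0 2.8" --pt "0 0 0 0 2.8" --pt "0 0 0 0 2.8" --pt "0 0 -3 0 2.8"

```text
time: 29.98
position: [0.608, -0.1163, 0.0962]
tool_rot: [1.0, 0.027, -0.003, -0.001]
ft_force: [-0.4, 0.2, -1.6]
grip_width: 0.032
```

Run:
```python
from h import *
goto([.425,-.02,.2],-90)
```

```text
t 29.98 now [ 0.608  -0.1163  0.0962] jaw -86.9 | move cm [-17.81 -10.63 -10.24] spin rad 0.054 q6 1.15 w 0.0320 F [-0.4  0.2 -1.6]
```

Emit:
arm_command --pt "0 0 -6 0 2.8" --pt "-2 -4 -10 0.05 2.8" --pt "-8 -8 -10 0.05 2.8" --pt "-14 -10.6 -10 0.05 2.8" --pt "-17.8 -10.6 -10 0.05 2.8"

```text
time: 30.6
position: [0.4234, -0.0191, 0.198]
tool_rot: [1.0, 0.003, -0.001, -0.0]
ft_force: [1.1, 0.3, -1.6]
grip_width: 0.0316
```

Emit:
arm_command --pt "0 0 5 0 2.8" --pt "0 0 10 0 2.8" --pt "0 0 11 0 2.8" --pt "0 0 11 0 2.8"

```text
time: 31.1
position: [0.4269, -0.0208, 0.0882]
tool_rot: [1.0, 0.002, -0.001, -0.0]
ft_force: [0.6, 0.6, -1.0]
grip_width: 0.0321
```

Run:
```python
from h import *
goto([.425,-.02,.067],-90)
```

```text
t 31.10 now [ 0.4269 -0.0208  0.0882] jaw -89.8 | move cm [-0.18 -0.08  2.12] spin rad 0.004 q6 1.26 w 0.0321 F [ 0.6  0.6 -1. ]
```

Emit:
arm_command --pt "0 0 1.5 0 2.8" --pt "0 0 2.0 0 2.8" --pt "0 0 2.1 0 2.8" --pt "0 0 2.1 0 8.7" --pt "0 0 2.1 0 8.7"

```text
time: 31.72
position: [0.4277, -0.021, 0.0683]
tool_rot: [1.0, 0.002, 0.001, 0.0]
ft_force: [0.1, -0.5, -0.3]
grip_width: 0.045
```

Emit:
arm_command --pt "0 0 0 0 8.7" --pt "0 0 -1.6 0 8.7" --pt "0 -1.5 -1.7 0 8.7" --pt "0 -3 -1.7 0 8.7" --pt "0 -4 -1.7 0 8.7"

```text
time: 32.35
position: [0.4261, 0.0207, 0.084]
tool_rot: [1.0, 0.003, -0.001, -0.0]
ft_force: [-0.3, -0.7, -0.3]
grip_width: 0.0856
```

Emit:
arm_command --pt "0 -1 0 0 8.7" --pt "0 -2 0 0 8.7" --pt "0 -3 0.5 0 8.7" --pt "0 -4 1 0 8.7" --pt "0 -4 1 0 8.7"

```text
time: 32.98
position: [0.426, 0.06, 0.0738]
tool_rot: [1.0, 0.003, -0.001, -0.0]
ft_force: [-0.4, 0.0, 0.4]
grip_width: 0.087
```

Run:
```python
from h import *
im,d,m=snap('wrist','w15.png')
L=lying(m,d,(220,160,440,275),(.43,.05));print(L)
goto([*L[1][0],.15],0)
```

```text
(4640, (array([0.4250564 , 0.04911518]), [np.float32(32.518703), np.float32(100.031624)], np.float32(91.16661)), np.float64(0.03131255784752412))
t 33.02 now [0.4262 0.0596 0.074 ] jaw -89.7 | move cm [-0.13  1.05 -7.6 ] spin rad -1.566 q6 1.44 w 0.0869 F [-0.7  0.3 -0.3]
```

View pics/w15.png

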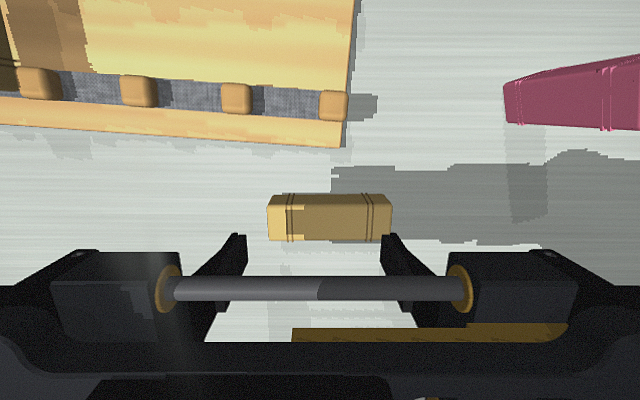

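It lies flat at (330,217). Same pickup as before.

Emit:
arm_command --pt "0 0 -6 0 7" --pt "-0.1 1.1 -7 -0.75 7" --pt "-0.1 1.1 -7 -1.59 7" --pt "-0.1 1.1 -7 -1.59 7" --pt "-0.1 1.1 -7 -1.59 7"

```text
time: 33.65
position: [0.4256, 0.0478, 0.1446]
tool_rot: [0.929, 0.371, 0.0, 0.0]
ft_force: [0.4, 0.0, -0.6]
grip_width: 0.0703
```

Emit:
arm_command --pt "0 0 0 -0.84 7" --pt "0 0 0 -0.84 7" --pt "0 0 0 -0.84 7" --pt "0 0 0 -0.84 7" --pt "0 0 0 -0.84 7"

```text
time: 34.28
position: [0.4256, 0.0479, 0.1444]
tool_rot: [0.698, 0.716, -0.0, 0.0]
ft_force: [0.7, -0.3, -0.4]
grip_width: 0.0699
```

Run:
```python
from h import *
goto([.425,.049,.005],1.2)
```

```text
t 34.27 now [0.4256 0.0479 0.1444] jaw 1.5 | move cm [ 0.12 -0.05 13.94] spin rad 0.005 q6 -0.18 w 0.0699 F [ 0.7 -0.3 -0.4]
```

Emit:
arm_command --pt "0.1 0 6 0 7" --pt "0.1 0 11 0 7" --pt "0.1 0 13.9 0 7" --pt "0.1 0 13.9 0 7" --pt "0.1 0 13.9 0 2.8" --newtons 35

```text
time: 34.9
position: [0.426, 0.049, 0.0061]
tool_rot: [0.699, 0.715, 0.0, 0.0]
ft_force: [0.6, 1.0, 0.0]
grip_width: 0.0658
```

Emit:
arm_command --pt "0 0 0 0 2.8" --pt "0 0 0 0 2.8" --pt "0 0 0 0 2.8" --pt "0 0 0 0 2.8" --pt "0 0 -4 0 2.8"

```text
time: 35.52
position: [0.4239, 0.0494, 0.0438]
tool_rot: [0.699, 0.715, -0.002, -0.003]
ft_force: [0.9, -0.6, -1.4]
grip_width: 0.0316
```

Emit:
arm_command --pt "0 0 -7 0 2.8" --pt "0 0 -10 0.2 2.8" --pt "0 0 -10 0.9 2.8" --pt "0 0 -10 0.9 2.8" --pt "0 0 -10 0.9 2.8"

```text
time: 36.15
position: [0.4249, 0.0494, 0.1454]
tool_rot: [0.913, 0.407, -0.0, -0.0]
ft_force: [0.0, 0.6, -1.1]
grip_width: 0.0315
```

Run:
```python
from h import *
goto([.570,.2095,.14],-93.5)
```

```text
t 36.15 now [0.4249 0.0494 0.1454] jaw -42.0 | move cm [21.61  0.08  0.53] spin rad 0.899 q6 0.59 w 0.0315 F [ 0.   0.6 -1.1]
```

Emit:
arm_command --pt "5.5 0 0 0.18 2.8" --pt "11 0 0 0.36 2.8" --pt "16.5 0 0 0.54 2.8" --pt "21.6 0.1 0 0.72 2.8" --pt "21.6 0.1 0 0.9 2.8"

```text
time: 36.78
position: [0.5722, 0.2129, 0.1449]
tool_rot: [1.0, -0.029, 0.001, -0.001]
ft_force: [-0.4, -0.2, -2.0]
grip_width: 0.0316
```

Emit:
arm_command --pt "0 0 4 0 2.8" --pt "0 0 7 0 2.8" --pt "0 0 7 0 2.8" --pt "0 0 7 0 2.8"

```text
time: 37.28
position: [0.5701, 0.2101, 0.0759]
tool_rot: [1.0, -0.028, 0.0, -0.0]
ft_force: [0.1, 0.9, -1.5]
grip_width: 0.0314
```

Run:
```python
from h import *
goto([.570,.2095,.032],-93.5)
snap('wrist','w16.png')
goto([.570,.2095,.032],-93.5)
```

```text
t 37.27 now [0.5701 0.2101 0.0759] jaw -93.2 | move cm [-0.01  0.06  4.39] spin rad 0.005 q6 1.80 w 0.0314 F [ 0.1  0.9 -1.5]
t 37.33 now [0.5707 0.2102 0.0766] jaw -93.2 | move cm [-0.08  0.07  4.46] spin rad 0.005 q6 1.80 w 0.0320 F [-0.2 -0.4 -1.6]
```

View pics/w16.png

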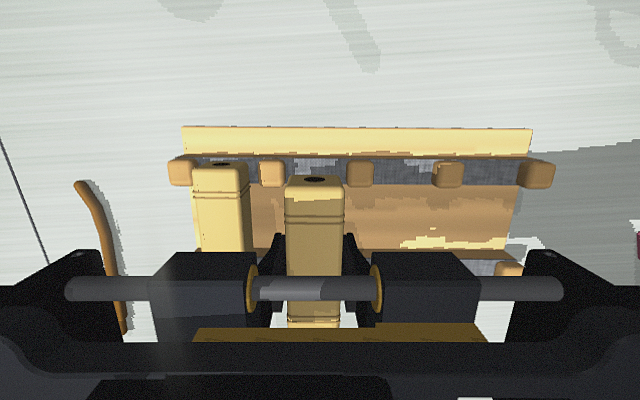

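The post is centred between the cleats at columns 272 and 361. Lowering it and releasing.

Emit:
arm_command --pt "0 0 2.5 0 2.8" --pt "0 0 4.2 0 2.8" --pt "0 0 4.5 0 2.8" --pt "0 0 4.5 0 2.8" --pt "0 0 4.5 0 4.6"

```text
time: 37.95
position: [0.5707, 0.2102, 0.0316]
tool_rot: [1.0, -0.028, 0.001, -0.0]
ft_force: [-0.2, 0.1, 0.1]
grip_width: 0.0368
```

Emit:
arm_command --pt "0 0 0 0 4.6" --pt "0 0 0 0 4.6" --pt "0 0 0 0 4.6" --pt "0 0 -5 0 4.6" --pt "0 0 -12 0 4.6"

```text
time: 38.58
position: [0.5685, 0.2097, 0.1422]
tool_rot: [1.0, -0.028, -0.002, 0.0]
ft_force: [0.6, -0.3, 0.6]
grip_width: 0.046
```

Emit:
arm_command --pt "3 5 -8 0 7" --pt "6 10 -8 0 7" --pt "9 16 -8 0 7" --pt "9 22 -8 0 7" --pt "9 22 -8 0 7"

```text
time: 39.2
position: [0.6477, -0.0184, 0.2228]
tool_rot: [1.0, -0.03, 0.0, 0.0]
ft_force: [0.5, -0.4, -0.5]
grip_width: 0.0698
```

Run:
```python
from h import *
np.set_printoptions(precision=4,suppress=True)
goto([.70,-.1375,.2],-179)
im,d,m=snap('top','t17.png')
print(lying(m,d,(190,170,330,260),(.568,.2095),.05,.07,.055),lying(m,d,(190,170,330,260),(.572,.275),.05,.07,.055))
P=cloud(m,d,(360,150,410,180));B=P[(P[:,2]>.024)&(P[:,2]<.06)];print('B1',rect(B))
P=cloud(m,d,(375,185,410,210));B=P[abs(P[:,2]-.1)<.012];print('purple',rect(B),B.min(0),B.max(0))
c=cv2.resize(im[115:265,185:435],None,fx=3,fy=3,interpolation=cv2.INTER_CUBIC);cv2.imwrite('pics/c17.png',c[:,:,::-1])
```

```text
t 39.20 now [ 0.6477 -0.0184  0.2228] jaw -93.4 | move cm [ 5.93 11.57  2.29] spin rad 1.494 q6 1.43 w 0.0698 F [ 0.5 -0.4 -0.5]
(472, (array([0.5714, 0.2281]), [np.float32(70.82898), np.float32(99.431854)], np.float32(176.73424)), np.float64(0.05726665504784435)) (465, (array([0.5733, 0.2561]), [np.float32(71.94763), np.float32(100.172104)], np.float32(177.38603)), np.float64(0.057397895977435005))
B1 (array([ 0.7128, -0.1947]), [np.float32(32.3313), np.float32(73.15243)], np.float32(97.99445))
purple (array([ 0.6218, -0.1978]), [np.float32(31.988155), np.float32(32.057415)], np.float32(172.135)) [ 0.6043 -0.2142  0.0882] [ 0.6386 -0.1804  0.1039]
```

View pics/c17.png

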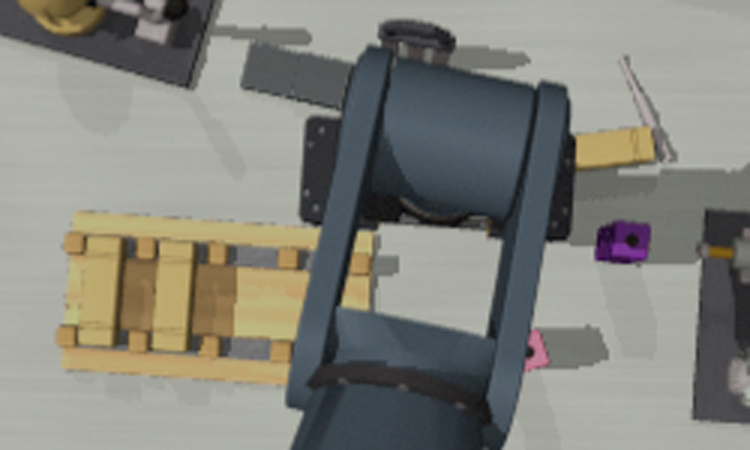

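Two posts are seated. Next I'll grip B1 by its +y end at TCP (0.7045, -0.135) with the jaws along x.

Emit:
arm_command --pt "5 7 2 -0.9 7" --pt "5 7 2 -0.9 7" --pt "5 7 2 -0.9 7" --pt "5 7 2 -0.9 7" --pt "5 7 2 -0.9 7"

```text
time: 39.88
position: [0.693, -0.0852, 0.2022]
tool_rot: [0.911, 0.413, -0.0, -0.001]
ft_force: [-0.2, -0.0, 0.5]
grip_width: 0.0701
```

Emit:
arm_command --pt "0 0 0 -0.73 7" --pt "0 0 0 -0.73 7" --pt "0 0 0 -0.73 7" --pt "0 0 0 -0.73 7" --pt "0 0 0 -0.73 7"

```text
time: 40.5
position: [0.6931, -0.0853, 0.2025]
tool_rot: [0.706, 0.708, -0.0, -0.001]
ft_force: [0.9, -0.8, 0.1]
grip_width: 0.0704
```

Run:
```python
from h import *
np.set_printoptions(precision=4,suppress=True)
goto([.7045,-.135,.1],0)
im,d,m=snap('wrist','w18.png')
print(lying(m,d,(0,0,640,345),(.71,-.18)))
```

```text
t 40.50 now [ 0.6931 -0.0853  0.2025] jaw 0.2 | move cm [-4.98  1.14 10.24] spin rad 0.003 q6 -0.29 w 0.0704 F [ 0.9 -0.8  0.1]
(1404, (array([ 0.6793, -0.1779]), [np.float32(88.598015), np.float32(89.28309)], np.float32(7.666094)), np.float64(0.031156259735319644))
```

View pics/w18.png

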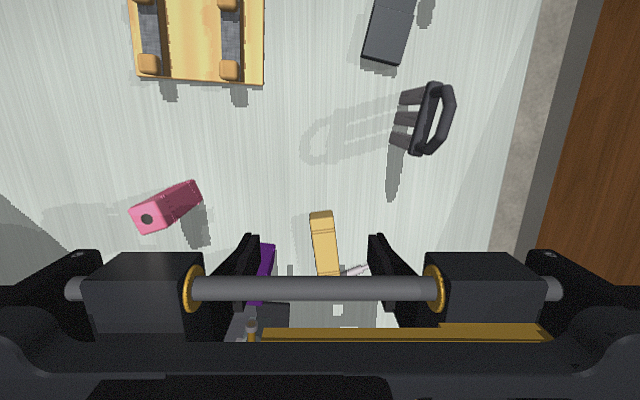

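Run:
```python
from h import *
np.set_printoptions(precision=4,suppress=True)
im,d,m=snap('wrist')
for p in [(310,213),(332,211),(317,275),(339,275)]: print(plane(m,*p,.032))
P=cloud(m,d,(225,235,280,275));B=P[P[:,2]>.08];B=B[B[:,1]<-.15];print('purple top',B.min(0) if len(B) else '',B.max(0) if len(B) else '')
```

```text
[ 0.6878 -0.1233  0.032 ]
[ 0.7159 -0.1204  0.032 ]
[ 0.6973 -0.2145  0.032 ]
[ 0.7277 -0.2144  0.032 ]
purple top [ 0.626  -0.1819  0.08  ] [ 0.6355 -0.1804  0.0826]
```

Emit:
arm_command --pt "-5.1 1.1 5 0 6.5" --pt "-5.1 1.1 10 0 6.5" --pt "-5.1 1.1 10 0 6.5" --pt "-5.1 1.1 10 0 6.5"

```text
time: 41.1
position: [0.7056, -0.1377, 0.1044]
tool_rot: [0.706, 0.708, 0.001, 0.001]
ft_force: [0.2, 1.0, 0.4]
grip_width: 0.0653
```

Run:
```python
from h import *
np.set_printoptions(precision=4,suppress=True)
goto([.704,-.136,.006],0)
im,d,m=snap('wrist','w19.png'); snap('scene','s19.png')
```

```text
t 41.10 now [ 0.7056 -0.1377  0.1044] jaw 0.2 | move cm [ 0.18 -0.17  9.84] spin rad 0.003 q6 -0.35 w 0.0653 F [0.2 1.  0.4]
```

View pics/w19.png

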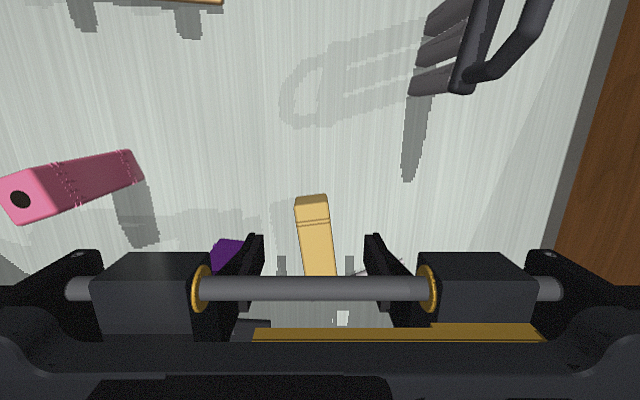

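View pics/s19.png

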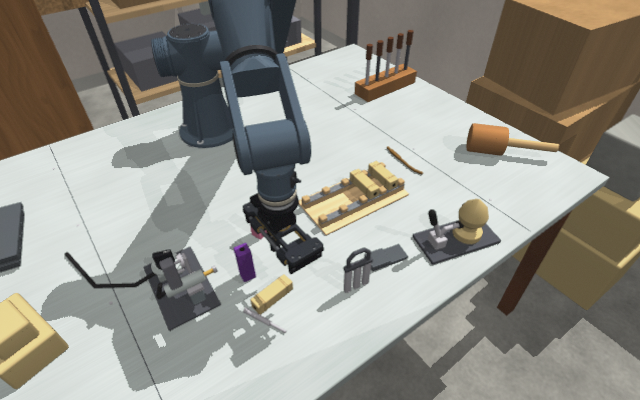

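Run:
```python
from h import *
np.set_printoptions(precision=4,suppress=True)
im,d,m=snap('wrist')
c=cv2.resize(im[180:280,270:350],None,fx=6,fy=6);cv2.imwrite('pics/c19.png',c[:,:,::-1])
P=cloud(m,d,(285,185,345,275));S=P[(P[:,2]>.029)&(P[:,2]<.034)];print(rect(S),S.max(0),S.min(0))
```

```text
(array([ 0.7071, -0.169 ]), [np.float32(31.776695), np.float32(77.8237)], np.float32(97.66623)) [ 0.7279 -0.1291  0.0334] [ 0.6874 -0.2054  0.029 ]
```

View pics/c19.png

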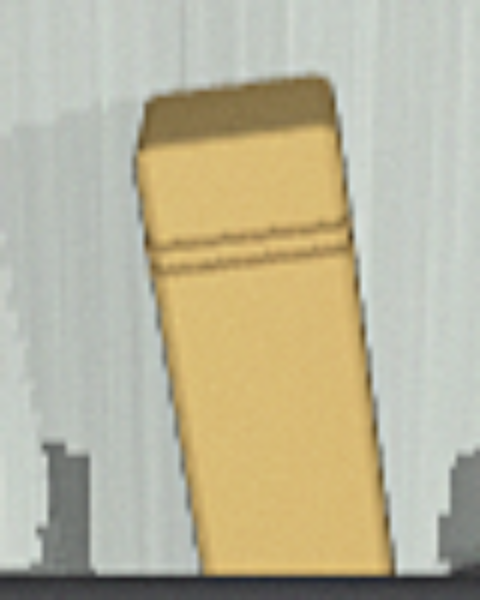

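Emit:
arm_command --pt "0.1 -0.1 5 0 6.5" --pt "0.1 -0.1 8 0 6.5" --pt "0.1 -0.1 9.7 0 6.5" --pt "0.1 -0.1 9.7 0 6.5" --pt "0.1 -0.1 9.7 0 5" --newtons 10

```text
time: 41.88
position: [0.7051, -0.1376, 0.0079]
tool_rot: [0.706, 0.708, 0.001, 0.002]
ft_force: [-1.1, 0.2, 1.8]
grip_width: 0.0606
```

Emit:
arm_command --pt "0 0 0 0 4.2" --pt "0 0 0 0 3.6" --pt "0 0 0 0 3.2" --pt "0 0 0 0 2.8" --pt "0 0 0 0 2.8"

```text
time: 42.5
position: [0.7038, -0.1373, 0.0062]
tool_rot: [0.706, 0.708, 0.0, 0.0]
ft_force: [0.6, 0.5, 1.5]
grip_width: 0.0331
```

Run:
```python
from h import *
goto([.704,-.136,.006],0)
snap('scene','s20.png');im,d,m=snap('wrist','w20.png')
```

```text
t 42.50 now [ 0.7038 -0.1373  0.0062] jaw 0.2 | move cm [0.13 0.02 0.02] spin rad 0.004 q6 -0.35 w 0.0331 F [0.6 0.5 1.5]
```

View pics/w20.png

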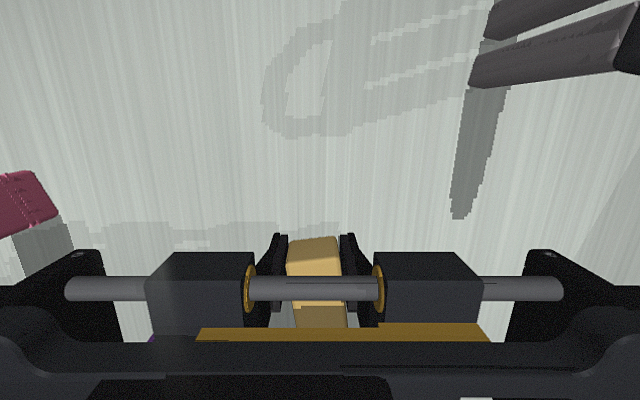

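View pics/s20.png

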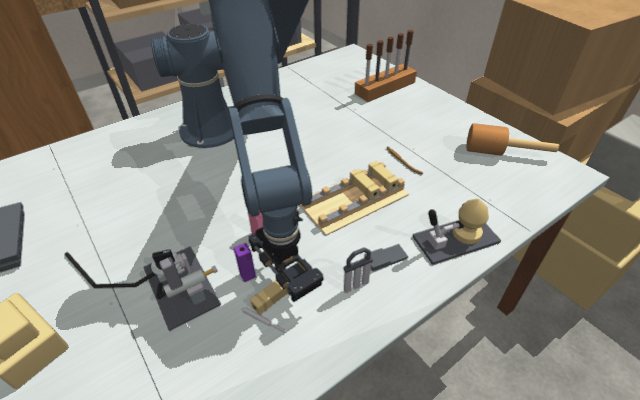

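Gripped at 33 mm, with the purple post and lewis clear. I'll draw it away towards +y, then -x.

Emit:
arm_command --pt "1.2 0 0 0 2.8" --pt "2.4 0 0 0 2.8" --pt "3.6 -0.6 -0.1 0 2.8" --pt "4.6 -1.8 -0.1 0 2.8" --pt "5.4 -3 -0.1 0 2.8" --newtons 20

```text
time: 43.22
position: [0.6721, -0.0814, 0.0063]
tool_rot: [0.706, 0.709, -0.0, -0.001]
ft_force: [1.3, -0.9, -1.6]
grip_width: 0.0331
```

Emit:
arm_command --pt "0.6 -1 0 0 2.8" --pt "1 -2 0 0 2.8" --pt "1.5 -3 0.1 0 2.8" --pt "1.5 -3 0.1 0 2.8" --pt "1.5 -3 0.1 0 5.5"

```text
time: 43.85
position: [0.6433, -0.0685, 0.006]
tool_rot: [0.706, 0.708, 0.0, -0.0]
ft_force: [0.5, -0.8, -0.1]
grip_width: 0.0378
```

Emit:
arm_command --pt "0 0 0 0 6" --pt "0 0 0 0 6.5" --pt "0 0 -5 0 6.5" --pt "2 0 -10 0 6.5" --pt "2 0 -15 0 6.5"

```text
time: 44.48
position: [0.643, -0.0473, 0.157]
tool_rot: [0.705, 0.709, -0.0, -0.001]
ft_force: [0.9, -0.3, -1.1]
grip_width: 0.0645
```

Run:
```python
from h import *
im,d,m=snap('wrist','w21.png')
P=cloud(m,d,(200,150,450,290));S=P[(P[:,2]>.028)&(P[:,2]<.035)];S=S[(abs(S[:,0]-.65)<.06)];print(rect(S),S.max(0),S.min(0))
goto([.65,-.11,.1],0)
snap('top','t21.png')
```

```text
(array([ 0.64600659, -0.10548827]), [np.float32(31.991161), np.float32(89.71743)], np.float32(97.544334)) [ 0.66718922 -0.05950608  0.03353143] [ 0.62483205 -0.14793328  0.02800814]
t 44.52 now [ 0.6475 -0.0487  0.1648] jaw 0.3 | move cm [-6.12  0.15  6.5 ] spin rad 0.005 q6 -0.25 w 0.0647 F [ 1.  -1.3  3.8]
```

View pics/w21.png

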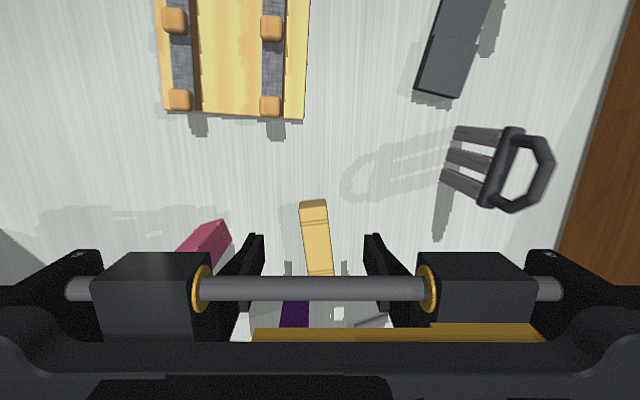

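View pics/t21.png

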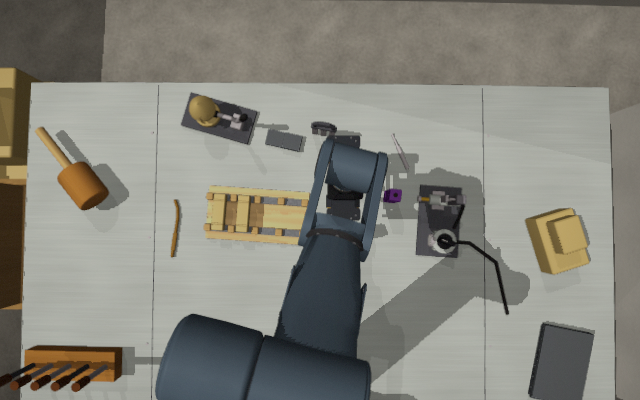

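B1 is free of the punch, with its centre near (0.6466, -0.1106) and its axis at 97.5°. To keep the gripper body off the pink post, I'll straddle B1 off-centre at x = 0.664 with the jaws wide, so that closing slides it over.

Emit:
arm_command --pt "-6.2 1.9 0 -0.13 8.7" --pt "-6.2 1.9 5 -0.13 8.7" --pt "-6.2 1.9 7 -0.13 8.7" --pt "-6.2 1.9 7 -0.13 8.7" --pt "-6.2 1.9 7 -0.13 8.7"

```text
time: 45.2
position: [0.6632, -0.1098, 0.0867]
tool_rot: [0.658, 0.753, 0.0, 0.001]
ft_force: [0.4, 0.3, 0.1]
grip_width: 0.0869
```

Run:
```python
from h import *
goto([.664,-.1106,.006],7.5)
im,d,m=snap('wrist','w22.png')
P=cloud(m,d,(240,150,400,290));S=P[(P[:,2]>.028)&(P[:,2]<.035)];S=S[(abs(S[:,0]-.65)<.06)];print(rect(S),S.max(0),S.min(0))
snap('scene','s22.png')
```

```text
t 45.20 now [ 0.6632 -0.1098  0.0867] jaw 7.7 | move cm [-0.08  0.06  8.07] spin rad 0.004 q6 -0.46 w 0.0869 F [0.4 0.3 0.1]
(array([ 0.6464903 , -0.11073042]), [np.float32(31.638655), np.float32(99.6483)], np.float32(97.69643)) [ 0.66845081 -0.05965367  0.03380815] [ 0.62502298 -0.16096968  0.02802745]
```

View pics/w22.png

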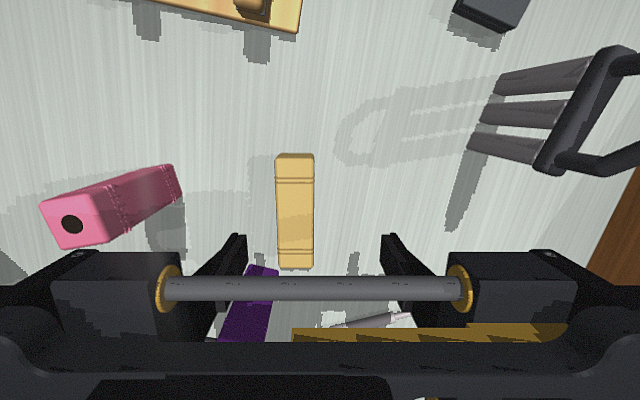

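View pics/s22.png

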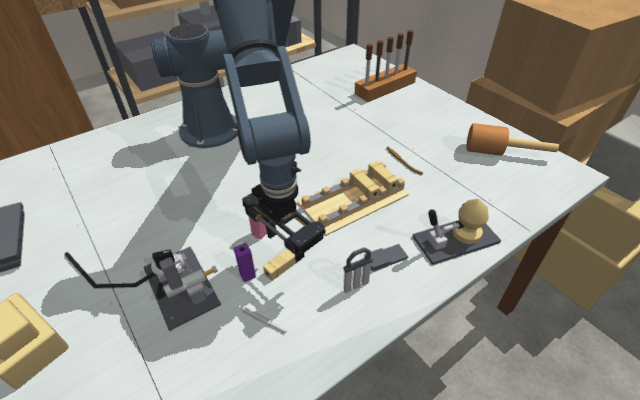

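The full post is visible and measured at (0.6465, -0.1107). Descending and closing.

Emit:
arm_command --pt "-0.1 0 4 0 8.7" --pt "-0.1 0 7.5 0 8.7" --pt "-0.1 0 8.1 0 8.7" --pt "-0.1 0 8.1 0 6.5" --pt "-0.1 0 8.1 0 5" --newtons 35

```text
time: 45.92
position: [0.6642, -0.1118, 0.0069]
tool_rot: [0.658, 0.753, 0.001, 0.002]
ft_force: [-0.2, 0.3, -0.4]
grip_width: 0.0741
```

Emit:
arm_command --pt "0 0 0 0 4.2" --pt "0 0 0 0 3.5" --pt "0 0 0 0 2.8" --pt "0 0 0 0 2.8" --pt "0 0 0 0 2.8"

```text
time: 46.55
position: [0.6624, -0.1113, 0.0049]
tool_rot: [0.658, 0.753, -0.0, -0.0]
ft_force: [-2.4, -0.6, 1.7]
grip_width: 0.0322
```

Emit:
arm_command --pt "0 0 0 0 2.8" --pt "0 0 -3 0 2.8" --pt "0 0 -8 0 2.8" --pt "0 0 -13 0 2.8" --pt "0 0 -13 0 2.8"

```text
time: 47.18
position: [0.6669, -0.1124, 0.1398]
tool_rot: [0.658, 0.753, 0.003, 0.006]
ft_force: [1.1, 0.4, -1.8]
grip_width: 0.0317
```

Run:
```python
from h import *
goto([.566,.1436,.14],-93.5)
im,d,m=snap('wrist','w23.png')
```

```text
t 47.17 now [ 0.6669 -0.1124  0.1398] jaw 7.7 | move cm [26.72 -6.59 -0.23] spin rad -1.376 q6 -0.47 w 0.0317 F [ 1.1  0.4 -1.8]
```

View pics/w23.png

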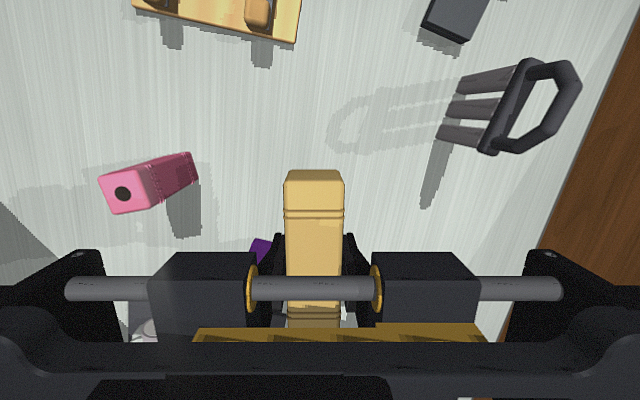

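Emit:
arm_command --pt "5 -1.3 -1 0.18 2.8" --pt "10 -2.6 -1 0.36 2.8" --pt "15 -3.9 -1 0.54 2.8" --pt "20 -5 -1 0.72 2.8" --pt "26.7 -6.6 -1 0.9 2.8"

```text
time: 47.85
position: [0.5632, 0.1383, 0.1426]
tool_rot: [0.921, 0.39, -0.001, -0.001]
ft_force: [0.9, 0.6, -1.9]
grip_width: 0.0318
```

Emit:
arm_command --pt "0 0 0 0.18 2.8" --pt "0 0 0 0.36 2.8" --pt "0 0 0 0.54 2.8" --pt "0 0 0 0.72 2.8" --pt "0 0 0 0.87 2.8"

```text
time: 48.48
position: [0.5631, 0.1373, 0.1424]
tool_rot: [0.999, -0.033, -0.002, 0.0]
ft_force: [-0.9, -0.3, -3.1]
grip_width: 0.0317
```

Run:
```python
from h import *
goto([.566,.1436,.075],-93.5)
im,d,m=snap('wrist','w24.png')
```

```text
t 48.48 now [0.5631 0.1373 0.1424] jaw -93.8 | move cm [ 0.27 -0.64  6.74] spin rad -0.006 q6 1.68 w 0.0317 F [-0.9 -0.3 -3.1]
```

View pics/w24.png

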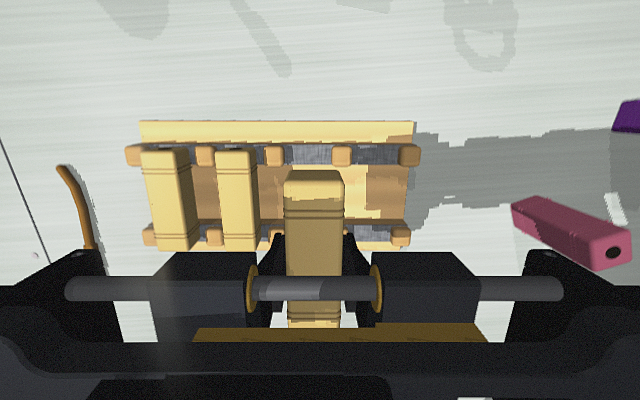

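Run:
```python
from h import *
im,d,m=snap('wrist'); o,R,p=tool()
P=cloud(m,d,(285,160,345,245));S=P[abs(P[:,2]-(p[2]+.027))<.004];print(rect(S),S.max(0),p)
z=np.load('pics/w10.npz',allow_pickle=True)
P=cloud(z['m'].item(),z['d'],(285,160,345,245));S=P[abs(P[:,2]-(.144+.027))<.004];print(rect(S),S.max(0))
```

```text
(array([0.59611572, 0.13626041]), [np.float32(31.694546), np.float32(36.50282)], np.float32(176.04228)) [0.61466714 0.1533296  0.17086971] [0.56322287 0.13727038 0.14260582]
(array([0.60184259, 0.273159  ]), [np.float32(31.500961), np.float32(33.168583)], np.float32(175.80191)) [0.61888711 0.29005885 0.17222523]
```

Emit:
arm_command --pt "0 -0.6 3 0 2.8" --pt "0 -0.6 6.7 0 2.8" --pt "0 -0.6 6.7 0 2.8" --pt "0 -0.6 6.7 0 2.8"

```text
time: 49.08
position: [0.5653, 0.1432, 0.078]
tool_rot: [1.0, -0.03, 0.0, -0.0]
ft_force: [-0.3, -0.1, -1.5]
grip_width: 0.0316
```

Run:
```python
from h import *
goto([.5628,.1437,.032],-93.5)
im,d,m=snap('wrist','w25.png')
goto([.5628,.1437,.032],-93.5)
```

```text
t 49.08 now [0.5653 0.1432 0.078 ] jaw -93.5 | move cm [-0.25 -0.03  4.6 ] spin rad 0.001 q6 1.69 w 0.0316 F [-0.3 -0.1 -1.5]
t 49.12 now [0.5658 0.1433 0.0787] jaw -93.5 | move cm [-0.32 -0.02  4.67] spin rad 0.000 q6 1.69 w 0.0322 F [-0.1 -0.6 -1.9]
```

View pics/w25.png

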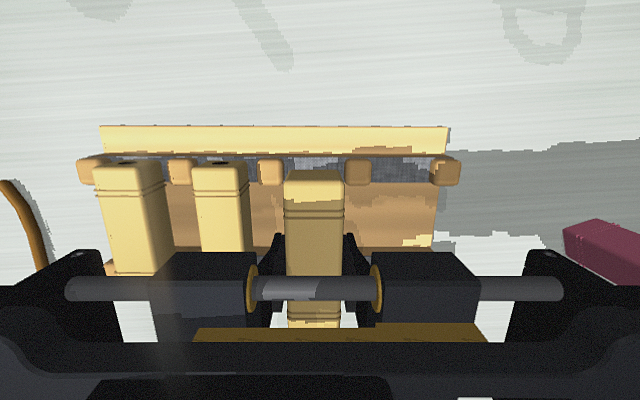

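Emit:
arm_command --pt "-0.2 0 2.5 0 2.8" --pt "-0.2 0 4.4 0 2.8" --pt "-0.2 0 4.7 0 2.8" --pt "-0.2 0 4.7 0 2.8" --pt "-0.2 0 4.7 0 4.6"

```text
time: 49.75
position: [0.5644, 0.1434, 0.0323]
tool_rot: [1.0, -0.031, 0.002, -0.0]
ft_force: [0.4, -0.6, 0.3]
grip_width: 0.0359
```

Emit:
arm_command --pt "0 0 0 0 4.6" --pt "0 0 0 0 4.6" --pt "0 0 0 0 4.6" --pt "0 0 -5 0 4.6" --pt "0 0 -12 0 4.6"

```text
time: 50.38
position: [0.5616, 0.1432, 0.1429]
tool_rot: [1.0, -0.031, -0.002, 0.0]
ft_force: [0.8, -0.8, -1.0]
grip_width: 0.0456
```

Emit:
arm_command --pt "0 4 -10 0 7" --pt "0 8 -14 0 7" --pt "0 8 -14 0 7"

```text
time: 50.75
position: [0.5587, 0.0622, 0.2866]
tool_rot: [1.0, -0.031, 0.002, 0.0]
ft_force: [0.2, 0.0, -0.0]
grip_width: 0.0665
```

Run:
```python
from h import *
np.set_printoptions(precision=4,suppress=True)
im,d,m=snap('wrist','w26.png')
P=cloud(m,d,(50,80,600,270))
S=P[(P[:,2]>.05)&(P[:,2]<.068)&(P[:,1]>0)]
for c in [(.564,.144),(.568,.21),(.572,.275)]:
    Q=S[abs(S[:,1]-c[1]-(S[:,0]-c[0])*-.061)<.026]; print(len(Q),rect(Q),Q[:,2].mean(),Q[Q[:,0]>c[0]+.02][:,2].mean(),Q[Q[:,0]<c[0]-.02][:,2].mean())
T=P[(P[:,2]>.037)&(P[:,2]<.044)&(P[:,1]>0)]
from scipy.cluster.hierarchy import fcluster,linkage
g=np.unique((T[:,:2]/.003).round().astype(int),axis=0)*.003
L=fcluster(linkage(g,'single'),.007,'distance')
for k in set(L):
    c=g[L==k].mean(0); Q=T[np.hypot(T[:,0]-c[0],T[:,1]-c[1])<.015]
    if len(Q)>60: print('cleat',*rect(Q))
goto([.5964,-.3428,.25],-93.4)
snap('scene','s26.png')
```

```text
1565 (array([0.5646, 0.1448]), [np.float32(32.209435), np.float32(99.27047)], np.float32(176.62955)) 0.05834251435079721 0.058145982202768086 0.058513238713372766
1621 (array([0.5679, 0.2116]), [np.float32(32.9094), np.float32(100.91253)], np.float32(176.26439)) 0.05820612152487682 0.058059501804253476 0.05827658350756799
1684 (array([0.5717, 0.2775]), [np.float32(32.656017), np.float32(101.46951)], np.float32(176.32506)) 0.05802286817337589 0.057749984719886654 0.058160544028378676
cleat [0.5134 0.0486] [np.float32(17.721493), np.float32(18.930513)] 86.04527
cleat [0.5988 0.0437] [np.float32(18.770044), np.float32(19.08536)] 86.79689
cleat [0.5301 0.3131] [np.float32(14.017453), np.float32(18.56177)] 173.725
cleat [0.6031 0.1131] [np.float32(18.757326), np.float32(26.590832)] 85.92727
cleat [0.5177 0.1152] [np.float32(17.830004), np.float32(18.905926)] 85.55085
cleat [0.5217 0.1805] [np.float32(17.970488), np.float32(19.095459)] 87.49904
cleat [0.5255 0.2462] [np.float32(17.467752), np.float32(18.227083)] 177.34505
cleat [0.6116 0.2407] [np.float32(18.246681), np.float32(20.429996)] 175.32617
cleat [0.6163 0.3065] [np.float32(18.004133), np.float32(18.758663)] 176.71846
t 50.80 now [0.5607 0.0599 0.29  ] jaw -93.6 | move cm [ 6.07 39.95  4.18] spin rad -0.004 q6 1.54 w 0.0675 F [ 1.2 -0.8  1.2]
```

View pics/w26.png

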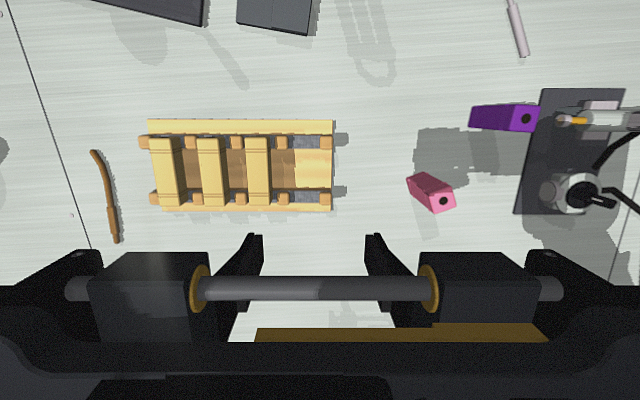

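View pics/s26.png

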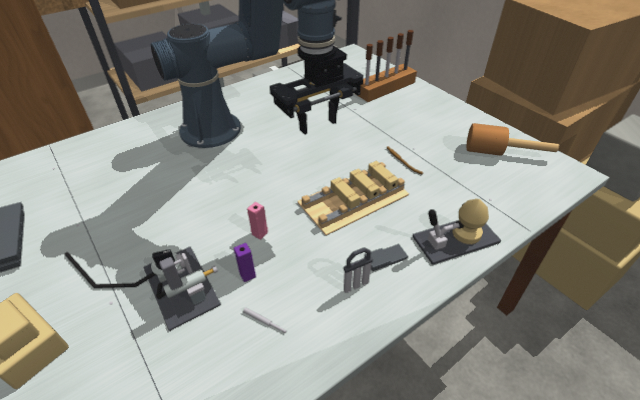

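All three posts lie flat, with tops at 58 mm and within 1 mm of their slot centres. Next is the gun. I'll place the TCP at the squeezed mid-span (0.6065, -0.343) with the jaws along the station's y.

Emit:
arm_command --pt "4.6 40.2 2 0 8.7" --pt "4.6 40.2 2 0 8.7" --pt "4.6 40.2 2 0 8.7" --pt "4.6 40.2 2 0 8.7" --pt "4.6 40.2 2 0 8.7"

```text
time: 51.48
position: [0.5739, -0.2488, 0.2658]
tool_rot: [1.0, -0.031, -0.001, -0.001]
ft_force: [0.8, 0.8, 0.9]
grip_width: 0.0867
```

Emit:
arm_command --pt "4.6 9 0 0 8.7" --pt "4.6 9 0 0 8.7" --pt "4.6 9 0 0 8.7"

```text
time: 51.85
position: [0.6148, -0.3428, 0.2648]
tool_rot: [0.999, -0.032, -0.001, -0.001]
ft_force: [0.5, -0.1, 0.8]
grip_width: 0.0867
```

Run:
```python
from h import *
goto([.6065,-.3428,.116],-93.4)
im,d,m=snap('wrist','w27.png')
P=cloud(m,d,(150,50,500,345));
B=P[(P[:,2]>.069)&(P[:,2]<.08)&(np.hypot(P[:,0]-.496,P[:,1]+.343)<.03)];print('bar',len(B),rect(B) if len(B)>5 else '')
G=P[(P[:,2]>.12)&(P[:,2]<.165)&(abs(P[:,0]-.607)<.04)&(abs(P[:,1]+.34)<.05)]
print(len(G),rect(G),G.min(0),G.max(0)) if len(G)>5 else 0
```

```text
t 51.85 now [ 0.6148 -0.3428  0.2648] jaw -93.7 | move cm [-0.8   0.08 14.88] spin rad -0.005 q6 0.97 w 0.0867 F [ 0.5 -0.1  0.8]
bar 256 (array([ 0.49632016, -0.34251587]), [np.float32(14.391887), np.float32(40.933643)], np.float32(69.13317))
983 (array([ 0.60675525, -0.3373833 ]), [np.float32(23.759066), np.float32(51.42346)], np.float32(86.566956)) [ 0.5936109  -0.36318969  0.12003835] [ 0.61817975 -0.31126135  0.15927825]
```

View pics/w27.png

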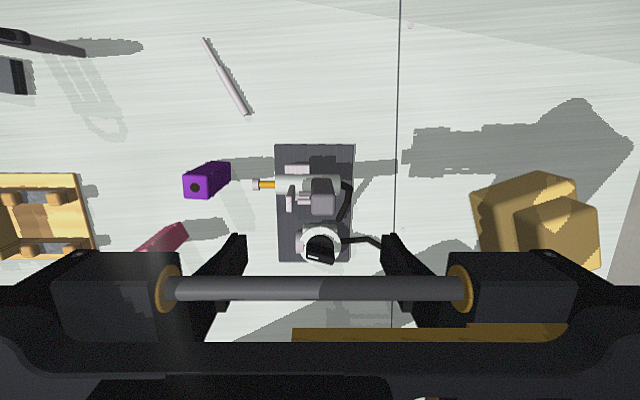

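The gun span measures 51.4 mm, centred at y = -0.337. The knob bar reads 69° against 67.3° earlier, so my small back-spin before release may have eased it off the stop. I'll re-seat it against the stop first.

Emit:
arm_command --pt "-10 0 0 0.15 8" --pt "-10.9 0 4 0.3 8" --pt "-10.9 0 9 0.3 8" --pt "-10.9 0 12 0.3 8" --pt "-10.9 0 12 0.3 8" --newtons 25

```text
time: 52.52
position: [0.5039, -0.3303, 0.1453]
tool_rot: [0.984, -0.179, -0.003, -0.002]
ft_force: [-0.5, -0.1, 1.2]
grip_width: 0.08
```

Run:
```python
from h import *
goto([.4968,-.3432,.053],-110.9)
im,d,m=snap('wrist','w28.png')
P=cloud(m,d,(150,50,500,345));
B=P[(P[:,2]>.069)&(P[:,2]<.08)&(np.hypot(P[:,0]-.496,P[:,1]+.343)<.03)];print('bar',len(B),rect(B) if len(B)>5 else '')
goto([.4968,-.3432,.053],-110.9)
```

```text
t 52.52 now [ 0.5039 -0.3303  0.1453] jaw -110.6 | move cm [-0.14  1.49  9.22] spin rad 0.005 q6 1.16 w 0.0800 F [-0.5 -0.1  1.2]
bar 671 (array([ 0.49569907, -0.34315393]), [np.float32(14.524231), np.float32(41.06901)], np.float32(70.51898))
t 52.58 now [ 0.5053 -0.3319  0.1472] jaw -110.6 | move cm [-0.37  1.38  9.42] spin rad 0.005 q6 1.16 w 0.0799 F [-0.9  0.8  0.1]
```

The bar is at 70.5°, about 3° off the stop. Re-seating it.

Emit:
arm_command --pt "-0.3 1.4 3 -0.02 8" --pt "-0.3 1.4 7 -0.02 8" --pt "-0.3 1.4 9.3 -0.02 8" --pt "-0.3 1.4 9.3 -0.02 8" --pt "-0.3 1.4 9.3 -0.02 5"

```text
time: 53.2
position: [0.4995, -0.3468, 0.0569]
tool_rot: [0.985, -0.17, 0.001, 0.001]
ft_force: [-0.7, -0.2, 1.2]
grip_width: 0.0759
```

Emit:
arm_command --pt "0 0 0 0 3.8" --pt "0 0 0 0 3.8" --pt "0 0 0 0 3.8" --pt "0 0 0 0.06 3.8" --pt "0 0 0 0.12 3.8"

```text
time: 53.82
position: [0.4979, -0.3451, 0.0553]
tool_rot: [0.974, -0.229, -0.001, -0.001]
ft_force: [-0.5, 3.3, 3.2]
grip_width: 0.0419
```

Run:
```python
from h import *
goto([.4968,-.3432,.053],-110.9);print(robot.get_obs()['moment'])
```

```text
t 53.83 now [ 0.4979 -0.3451  0.0553] jaw -116.4 | move cm [-0.19 -0.12  0.23] spin rad -0.096 q6 1.24 w 0.0419 F [-0.5  3.3  3.2]
[0.59818046 0.23612944 0.87979137]
```

Emit:
arm_command --pt "0 0 0 0.06 3.8" --pt "0 0 0 0.12 3.8" --pt "0 0 0 0.18 3.8" --pt "0 0 0 0.22 3.8" --pt "0 0 0 0.22 3.8"

```text
time: 54.45
position: [0.4979, -0.3455, 0.0552]
tool_rot: [0.943, -0.333, -0.001, -0.0]
ft_force: [-1.1, 2.7, 3.4]
grip_width: 0.0423
```

Run:
```python
from h import *
goto([.4968,-.3432,.053],-110.9);print(robot.get_obs()['moment'])
```

```text
t 54.45 now [ 0.4979 -0.3455  0.0552] jaw -128.9 | move cm [-0.23 -0.11  0.22] spin rad -0.315 q6 1.46 w 0.0423 F [-1.1  2.7  3.4]
[0.44184223 0.26829936 0.44864773]
```

Seated against the stop (moment 0.45–0.88 N m). I'll open without any back-spin, rise, and check.

Emit:
arm_command --pt "0 0 0 0 8" --pt "0 0 0 0 8" --pt "0 0 0 0 8" --pt "0 0 -5 0 8.7" --pt "0 0 -12 0 8.7"

```text
time: 55.08
position: [0.4972, -0.3457, 0.1668]
tool_rot: [0.942, -0.335, -0.002, -0.001]
ft_force: [1.0, -0.6, 0.7]
grip_width: 0.0827
```

Emit:
arm_command --pt "0 0 -9 -0.3 8.7" --pt "0 0 -9 -0.62 8.7" --pt "0 0 -9 -0.62 8.7" --pt "0 0 -9 -0.62 8.7" --pt "0 0 -9 -0.62 8.7"

```text
time: 55.7
position: [0.498, -0.3463, 0.2574]
tool_rot: [1.0, -0.031, 0.0, 0.0]
ft_force: [-0.6, 0.7, 0.7]
grip_width: 0.0867
```

Run:
```python
from h import *
im,d,m=snap('wrist','w29.png')
P=cloud(m,d,(150,50,500,345));
B=P[(P[:,2]>.069)&(P[:,2]<.08)&(np.hypot(P[:,0]-.496,P[:,1]+.343)<.03)];print('bar',len(B),rect(B) if len(B)>5 else '')
goto([.6067,-.3433,.25],-93.4)
```

```text
bar 344 (array([ 0.4956445 , -0.34285715]), [np.float32(14.227594), np.float32(41.468117)], np.float32(67.31771))
t 55.75 now [ 0.498  -0.3463  0.2573] jaw -93.6 | move cm [10.83 -0.98  0.73] spin rad -0.004 q6 0.84 w 0.0869 F [ 0.7 -0.8 -0.8]
```

The bar is back at 67.3°, on the stop. Now the gun.

Emit:
arm_command --pt "5.5 -0.5 0 0 8.7" --pt "10.8 -1 0 0 8.7" --pt "10.8 -1 0 0 8.7" --pt "10.8 -1 4 0 8.7" --pt "10.8 -1 4 0 8.7" --newtons 35

```text
time: 56.38
position: [0.6034, -0.3412, 0.2136]
tool_rot: [0.999, -0.031, -0.004, -0.003]
ft_force: [-0.1, -1.0, -0.5]
grip_width: 0.0867
```

Run:
```python
from h import *
goto([.6067,-.3433,.116],-93.4)
im,d,m=snap('wrist','w30.png')
goto([.6067,-.3433,.116],-93.4)
```

```text
t 56.38 now [ 0.6034 -0.3412  0.2136] jaw -93.6 | move cm [0.42 0.25 9.75] spin rad -0.003 q6 0.96 w 0.0867 F [-0.1 -1.  -0.5]
t 56.42 now [ 0.6048 -0.3422  0.2159] jaw -93.6 | move cm [0.24 0.12 9.99] spin rad -0.003 q6 0.96 w 0.0870 F [-0.1 -0.1  0.9]
```

View pics/w30.png

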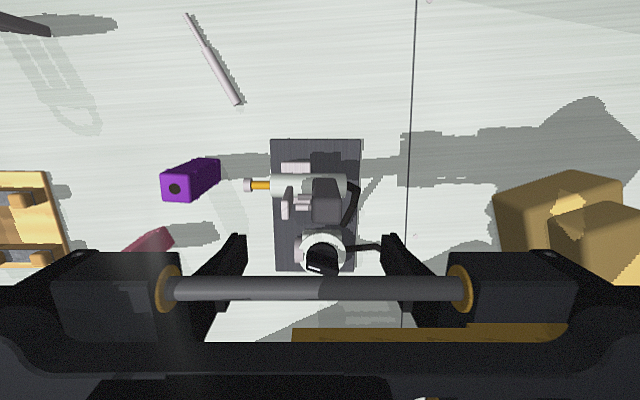

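Emit:
arm_command --pt "0.2 0.1 5 0 8.7" --pt "0.2 0.1 8 0 8.7" --pt "0.2 0.1 9.8 0 8.7" --pt "0.2 0.1 9.8 0 8.7" --pt "0.2 0.1 9.8 0 8.7"

```text
time: 57.05
position: [0.6095, -0.345, 0.1215]
tool_rot: [1.0, -0.031, 0.001, 0.001]
ft_force: [-0.5, -0.3, 0.3]
grip_width: 0.0871
```

Run:
```python
from h import *
goto([.6067,-.3433,.116],-93.4)
im,d,m=snap('wrist','w31.png')
P=cloud(m,d,(200,150,450,345))
G=P[(P[:,2]>.12)&(P[:,2]<.165)&(abs(P[:,0]-.607)<.04)&(abs(P[:,1]+.34)<.04)]
print(len(G),rect(G),G.min(0),G.max(0)) if len(G)>5 else 0
```

```text
t 57.05 now [ 0.6095 -0.345   0.1215] jaw -93.5 | move cm [-0.29 -0.15  0.55] spin rad -0.002 q6 0.96 w 0.0871 F [-0.5 -0.3  0.3]
2921 (array([ 0.6097511 , -0.33143826]), [np.float32(20.147112), np.float32(64.139114)], np.float32(86.53841)) [ 0.60049269 -0.36374973  0.12000241] [ 0.62173203 -0.30000217  0.16466442]
```

View pics/w31.png

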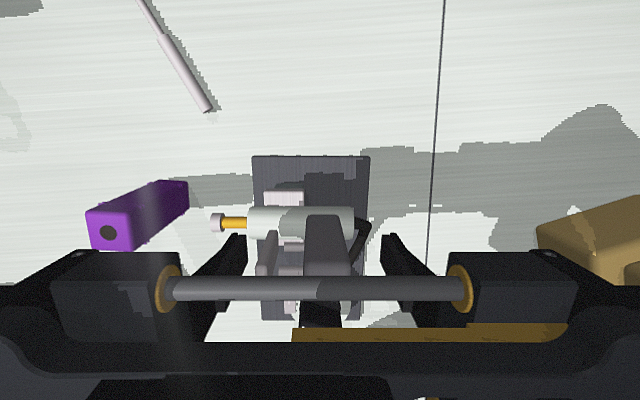

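The grip and trigger sit between the open fingers. I'll close to squeeze.

Emit:
arm_command --pt "-0.2 0 0.4 0 7" --pt "-0.2 0 0.4 0 6" --pt "-0.2 0 0.4 0 5.4" --pt "-0.2 0 0.4 0 4.8" --pt "-0.2 0 0.4 0 3.4" --newtons 35

```text
time: 57.72
position: [0.6065, -0.3422, 0.1155]
tool_rot: [1.0, -0.031, -0.0, -0.001]
ft_force: [0.2, 6.3, 1.5]
grip_width: 0.0458
```

Emit:
arm_command --pt "0 0 0 0 3.4" --pt "0 0 0 0 3.4" --pt "0 0 0 0 3.4"

```text
time: 58.1
position: [0.6064, -0.3455, 0.1154]
tool_rot: [1.0, -0.031, 0.0, 0.001]
ft_force: [-0.7, -4.8, -1.1]
grip_width: 0.038
```

Run:
```python
from h import *
goto([.6067,-.3433,.116],-93.4)
```

```text
t 58.10 now [ 0.6064 -0.3455  0.1154] jaw -93.6 | move cm [ 0.02 -0.22 -0.06] spin rad -0.003 q6 0.96 w 0.0380 F [-0.7 -4.8 -1.1]
```

The width is 38 mm, so the trigger is home. Holding it a little over 2 s.

Emit:
arm_command --pt "0 0 0 0 3.4" --pt "0 0 0 0 3.4" --pt "0 0 0 0 3.4" --pt "0 0 0 0 3.4" --pt "0 0 0 0 3.4"

```text
time: 58.72
position: [0.6064, -0.3455, 0.1155]
tool_rot: [1.0, -0.031, 0.0, 0.001]
ft_force: [0.2, -5.6, -0.8]
grip_width: 0.0383
```

Emit:
arm_command --pt "0 0 0 0 3.4" --pt "0 0 0 0 3.4" --pt "0 0 0 0 3.4" --pt "0 0 0 0 3.4" --pt "0 0 0 0 3.4"

```text
time: 59.35
position: [0.6064, -0.3455, 0.1154]
tool_rot: [1.0, -0.031, 0.0, 0.001]
ft_force: [-0.3, -6.0, -2.2]
grip_width: 0.0386
```

Emit:
arm_command --pt "0 0 0 0 3.4" --pt "0 0 0 0 3.4" --pt "0 0 0 0 3.4" --pt "0 0 0 0 3.4" --pt "0 0 0 0 3.4"

```text
time: 59.98
position: [0.6064, -0.3455, 0.1155]
tool_rot: [1.0, -0.031, 0.0, 0.001]
ft_force: [-0.7, -6.3, -1.3]
grip_width: 0.0385
```

Emit:
arm_command --pt "0 0 0 0 3.4" --pt "0 0 0 0 3.4" --pt "0 0 0 0 3.4"

```text
time: 60.35
position: [0.6064, -0.3455, 0.1155]
tool_rot: [1.0, -0.031, 0.0, 0.001]
ft_force: [-0.5, -5.2, -1.4]
grip_width: 0.0386
```

Emit:
arm_command --pt "0 0 0 0 8.7" --pt "0 0 0 0 8.7" --pt "0 0 0 0 8.7" --pt "0 0 0 0 8.7" --pt "0 0 0 0 8.7"

```text
time: 60.98
position: [0.6065, -0.3444, 0.1154]
tool_rot: [1.0, -0.031, 0.0, 0.0]
ft_force: [-0.0, 0.1, -0.4]
grip_width: 0.0803
```

Run:
```python
from h import *
snap('wrist','w32.png')
im,d,m=snap('top')
P=cloud(m,d,(405,180,475,265))
goto([.6067,-.3433,.116],-93.4)
```

```text
t 61.08 now [ 0.6064 -0.3443  0.1154] jaw -93.5 | move cm [ 0.02 -0.1  -0.06] spin rad -0.002 q6 0.96 w 0.0843 F [0.  0.2 0.7]
```

View pics/w32.png

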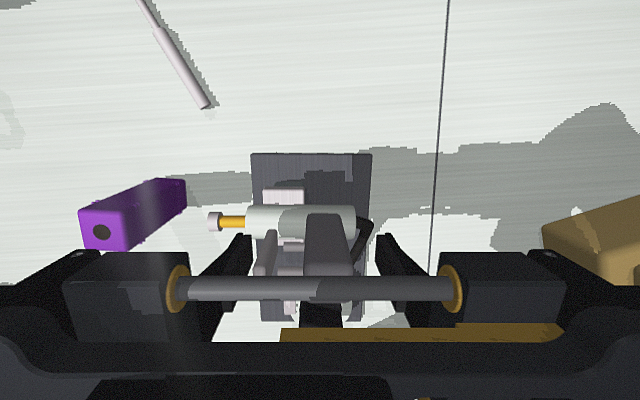

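The trigger was held home at 38–38.6 mm for over 2.2 s, then released and sprang back. Now I'll turn the knob off.

Emit:
arm_command --pt "0 0 -6 0 8.7" --pt "0 0 -11 0 8.7" --pt "-6 0.5 -11 0.17 8" --pt "-11 0.6 -11 0.33 8" --pt "-11 0.6 -9 0.33 8" --newtons 25

```text
time: 61.7
position: [0.4936, -0.3435, 0.2071]
tool_rot: [0.981, -0.196, 0.0, 0.001]
ft_force: [1.4, 0.0, -0.2]
grip_width: 0.0804
```

Emit:
arm_command --pt "0 0 3 0 8" --pt "0 0 5 0 8" --pt "0 0 5 0 8"

```text
time: 62.08
position: [0.4952, -0.3424, 0.1539]
tool_rot: [0.981, -0.195, -0.002, -0.001]
ft_force: [-0.0, 0.3, 0.5]
grip_width: 0.0798
```

Run:
```python
from h import *
im,d,m=snap('wrist','w33.png')
P=cloud(m,d,(150,50,500,345));
B=P[(P[:,2]>.069)&(P[:,2]<.08)&(np.hypot(P[:,0]-.496,P[:,1]+.343)<.03)];print('bar',len(B),rect(B) if len(B)>5 else '')
goto([.4968,-.3432,.053],-112.7)
```

```text
bar 629 (array([ 0.49583224, -0.34291043]), [np.float32(14.320103), np.float32(41.325127)], np.float32(66.698006))
t 62.12 now [ 0.4961 -0.3431  0.1551] jaw -112.5 | move cm [ 0.08 -0.02 10.21] spin rad 0.004 q6 1.17 w 0.0799 F [1.4 0.5 1. ]
```

Emit:
arm_command --pt "0 0 5 0 8" --pt "0 0 9 0 8" --pt "0 0 10.2 0 8" --pt "0 0 10.2 0 8" --pt "0 0 10.2 0 5"

```text
time: 62.75
position: [0.4975, -0.3443, 0.0554]
tool_rot: [0.981, -0.195, 0.002, 0.001]
ft_force: [0.1, -0.8, 0.5]
grip_width: 0.0754
```

Emit:
arm_command --pt "0 0 0 0 3.8" --pt "0 0 0 0 3.8" --pt "0 0 0 0 3.8" --pt "0 0 0 -0.1 3.8" --pt "0 0 0 -0.2 3.8"

```text
time: 63.38
position: [0.4961, -0.3443, 0.0538]
tool_rot: [0.996, -0.094, 0.0, 0.001]
ft_force: [-1.5, -3.0, 0.6]
grip_width: 0.0418
```

Emit:
arm_command --pt "0 0 0 -0.13 3.8" --pt "0 0 0 -0.26 3.8" --pt "0 0 0 -0.39 3.8" --pt "0 0 0 -0.52 3.8" --pt "0 0 0 -0.65 3.8"

```text
time: 64.0
position: [0.4961, -0.3448, 0.0538]
tool_rot: [0.973, 0.229, -0.0, 0.001]
ft_force: [-1.3, -3.8, 0.2]
grip_width: 0.0419
```

Emit:
arm_command --pt "0 0 0 -0.1 3.8" --pt "0 0 0 -0.2 3.8" --pt "0 0 0 -0.3 3.8" --pt "0 0 0 -0.32 3.8"

```text
time: 64.5
position: [0.4963, -0.345, 0.0538]
tool_rot: [0.925, 0.38, -0.0, 0.002]
ft_force: [-1.9, -5.7, 0.3]
grip_width: 0.0416
```

Run:
```python
from h import *
goto([.4968,-.3432,.053],-45);print(robot.get_obs()['moment'])
```

```text
t 64.50 now [ 0.4963 -0.345   0.0538] jaw -45.4 | move cm [ 0.16 -0.09  0.08] spin rad -0.007 q6 0.00 w 0.0416 F [-1.9 -5.7  0.3]
[-0.92609183  0.61535362 -0.08387465]
```

Free turning so far. I'll open, rise, and turn the jaws to 45° for the thickness grip.

Emit:
arm_command --pt "0 0 0 0 8" --pt "0 0 0 0 8" --pt "0 0 0 0 8" --pt "0 0 -5 0 8" --pt "0 0 -12 -0.1 6"

```text
time: 65.12
position: [0.4954, -0.3418, 0.1654]
tool_rot: [0.905, 0.426, -0.001, -0.002]
ft_force: [0.9, -1.7, -0.3]
grip_width: 0.0741
```

Emit:
arm_command --pt "0 0 -4 -1.47 6" --pt "0 0 -4 -1.47 6" --pt "0 0 -4 -1.47 6" --pt "0 0 -4 -1.47 6" --pt "0 0 -4 -1.47 6"

```text
time: 65.75
position: [0.4962, -0.3424, 0.2058]
tool_rot: [0.613, 0.79, 0.0, -0.0]
ft_force: [0.0, 0.9, -0.3]
grip_width: 0.0598
```

Emit:
arm_command --pt "0 0 0 -0.54 6" --pt "0 0 0 -0.54 6" --pt "0 0 0 -0.54 6" --pt "0 0 0 -0.54 6" --pt "0 0 0 -0.54 6"

```text
time: 66.38
position: [0.4963, -0.3428, 0.2059]
tool_rot: [0.384, 0.923, 0.0, -0.0]
ft_force: [-0.1, -0.4, 0.7]
grip_width: 0.06
```

Run:
```python
from h import *
im,d,m=snap('wrist','w34.png')
P=cloud(m,d,(150,50,500,345));
B=P[(P[:,2]>.069)&(P[:,2]<.08)&(np.hypot(P[:,0]-.496,P[:,1]+.343)<.03)];print('bar',len(B),rect(B) if len(B)>5 else '')
goto([.4965,-.3432,.053],rect(B)[2]-90)
```

```text
bar 443 (array([ 0.49617603, -0.34257367]), [np.float32(13.414883), np.float32(41.080948)], np.float32(134.58383))
t 66.42 now [ 0.4963 -0.3429  0.2059] jaw 44.9 | move cm [-4.000e-02 -1.000e-02  1.529e+01] spin rad 0.005 q6 -1.57 w 0.0599 F [-0.8 -0.3  0.2]
```

View pics/w34.png

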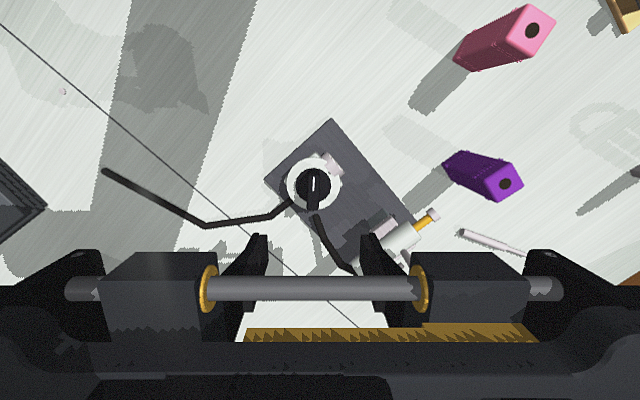

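Emit:
arm_command --pt "0 0 6 0 5" --pt "0 0 12 0 5" --pt "0 0 15.3 0 5" --pt "0 0 15.3 0 5" --pt "0 0 15.3 0 2" --newtons 20

```text
time: 67.05
position: [0.4972, -0.3439, 0.0542]
tool_rot: [0.383, 0.924, -0.0, 0.001]
ft_force: [-0.6, 0.6, -0.5]
grip_width: 0.0457
```

Emit:
arm_command --pt "0 0 0 0 1" --pt "0 0 0 0 1" --pt "0 0 0 0 1" --pt "0 0 0 -0.1 1" --pt "0 0 0 -0.2 1"

```text
time: 67.68
position: [0.4962, -0.344, 0.0537]
tool_rot: [0.287, 0.958, -0.001, 0.0]
ft_force: [-1.9, -2.1, 2.7]
grip_width: 0.0142
```

Emit:
arm_command --pt "0 0 0 -0.1 1" --pt "0 0 0 -0.2 1" --pt "0 0 0 -0.3 1" --pt "0 0 0 -0.4 1" --pt "0 0 0 -0.45 1"

```text
time: 68.3
position: [0.4961, -0.3443, 0.0538]
tool_rot: [0.067, 0.998, -0.001, 0.0]
ft_force: [-3.0, -2.7, 2.0]
grip_width: 0.0139
```

Run:
```python
from h import *
goto([.4968,-.3432,.053],86.2);print(robot.get_obs()['moment'])
```

```text
t 68.30 now [ 0.4961 -0.3443  0.0538] jaw 82.3 | move cm [-0.06  0.12  0.08] spin rad -0.067 q6 -2.23 w 0.0139 F [-3.  -2.7  2. ]
[-0.39436477  0.40939393 -0.09000171]
```

Emit:
arm_command --pt "0 0 0 -0.04 1" --pt "0 0 0 -0.08 1" --pt "0 0 0 -0.11 1"

```text
time: 68.68
position: [0.4961, -0.3443, 0.0537]
tool_rot: [0.013, 1.0, -0.001, 0.0]
ft_force: [-3.2, -4.1, 3.8]
grip_width: 0.0142
```

Run:
```python
from h import *
goto([.4968,-.3432,.053],86.2);print(robot.get_obs()['moment'])
```

```text
t 68.67 now [ 0.4961 -0.3443  0.0537] jaw 88.6 | move cm [-0.07  0.12  0.07] spin rad 0.041 q6 -2.34 w 0.0142 F [-3.2 -4.1  3.8]
[-0.54751781  0.59694394 -0.39035046]
```

Emit:
arm_command --pt "0 0 0 -0.03 1" --pt "0 0 0 -0.06 1" --pt "0 0 0 -0.08 1"

```text
time: 69.05
position: [0.4961, -0.3443, 0.0537]
tool_rot: [-0.027, 1.0, -0.001, 0.0]
ft_force: [-3.7, -3.4, 3.6]
grip_width: 0.0151
```

Run:
```python
from h import *
goto([.4968,-.3432,.053],86.2);print(robot.get_obs()['moment'])
```

```text
t 69.05 now [ 0.4961 -0.3443  0.0537] jaw 93.1 | move cm [-0.07  0.11  0.07] spin rad 0.120 q6 -2.41 w 0.0151 F [-3.7 -3.4  3.6]
[-0.562428    0.68315884 -0.63177653]
```

The moment rose to -0.63 N m at the expected angle, so that is the off stop. I'll open, rise and verify.

Emit:
arm_command --pt "0 0 0 0 5" --pt "0 0 0 0 5" --pt "0 0 0 0 5" --pt "0 0 -6 0 5" --pt "0 0 -12 0 5"

```text
time: 69.68
position: [0.496, -0.3421, 0.1728]
tool_rot: [-0.027, 1.0, 0.001, -0.001]
ft_force: [0.7, -0.7, 0.1]
grip_width: 0.049
```

Emit:
arm_command --pt "0 0 -5 0 6" --pt "3 0 -6 0 6" --pt "3 0 -6 0 6"

```text
time: 70.05
position: [0.4656, -0.3444, 0.2342]
tool_rot: [-0.027, 1.0, -0.0, 0.0]
ft_force: [0.3, 1.1, 0.3]
grip_width: 0.0595
```

Run:
```python
from h import *
im,d,m=snap('wrist','w35.png')
P=cloud(m,d,(150,50,500,345));
B=P[(P[:,2]>.069)&(P[:,2]<.08)&(np.hypot(P[:,0]-.496,P[:,1]+.343)<.03)];print('bar',len(B),rect(B) if len(B)>5 else '')
goto([.4965,-.3432,.053],88)
```

```text
bar 353 (array([ 0.495754  , -0.34267783]), [np.float32(13.91383), np.float32(40.96302)], np.float32(176.28453))
t 70.10 now [ 0.4662 -0.3443  0.2332] jaw 93.1 | move cm [-3.02 -0.05 18.02] spin rad 0.089 q6 -2.45 w 0.0594 F [ 1.1 -0.2  1.3]
```

View pics/w35.png

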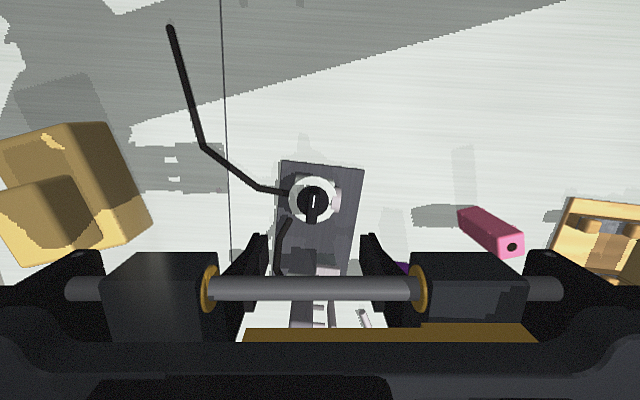

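The bar is at 176.3°, which is 109° (1.90 rad) from the open stop, so the knob is fully off. I'll look over the scene one last time before handing in.

Run:
```python
from h import *
im,d,m=snap('top','t36.png');snap('scene','s36.png')
z=np.load('pics/top0.npz',allow_pickle=True)
P=cloud(m,d,(190,170,330,260));S=P[(P[:,2]>.05)&(P[:,2]<.068)]
for c in [(.564,.144),(.568,.21),(.572,.275)]:
    Q=S[abs(S[:,1]-c[1]-(S[:,0]-c[0])*-.061)<.026];print(len(Q),rect(Q),Q[:,2].mean())
g=cv2.absdiff(im,z['im']).max(2)>60
for n,b in [('lewis',(305,115,345,140)),('wedge',(262,128,308,153)),('riffler',(165,195,185,260)),('punch',(390,130,412,171))]:
    x0,y0,x1,y1=b;print(n,g[y0:y1,x0:x1].sum())
```

```text
434 (array([0.56765265, 0.14219949]), [np.float32(32.38768), np.float32(98.84502)], np.float32(176.5868)) 0.057596674599055285
444 (array([0.57030859, 0.20920296]), [np.float32(32.461773), np.float32(99.60817)], np.float32(176.82925)) 0.05742535535522683
444 (array([0.57449011, 0.2755986 ]), [np.float32(33.177128), np.float32(99.93681)], np.float32(175.64542)) 0.057413547815270326
lewis 0
wedge 0
riffler 0
punch 15
```

View pics/t36.png

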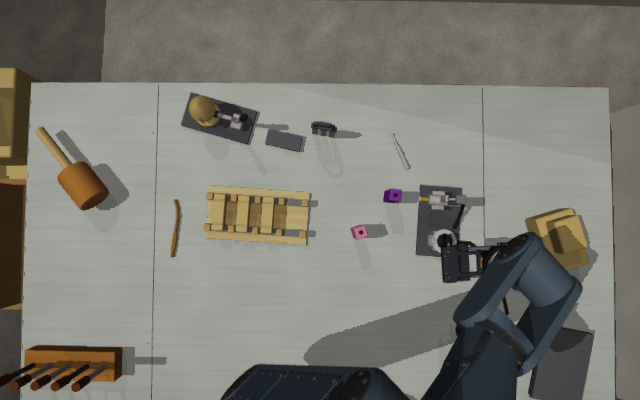

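Run:
```python
from h import *
print(robot.hand_in())
```

```text
the job is handed in; nothing more can be done
None
```

I finished the job and handed it in at about 70 s of the 210 s allowed. No verdict was reported.

**Balusters:** Three yellow balusters were present. All three lie flat in slots 2, 3 and 4, with their tops at about 58 mm. The wrist camera put each within about 1 mm of its slot centre. The top camera read about 3 mm different, which fits the camera calibration offset.

**Air and trigger:**
- **Knob on:** it started partly open. My first release eased it about 3° off the clockwise stop. I saw that before squeezing and turned it back against the stop.
- **Trigger:** I squeezed it home to 38–38.6 mm for at least 2.25 s, then let go.
- **Knob off:** it ended on its anticlockwise stop, 109° (1.90 rad) from fully open.

**Other objects:** The far baluster was knocked over beside the punch while the arm was elsewhere. I drew it clear by its end before lifting it. In the before and after top views, the lewis, wedge and riffler show no change. The punch shows a shift of about one pixel (roughly 2 mm), probably from that baluster landing beside it.

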